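# Clamp a gear housing in the fixture with the square clamp key

## Robot

A 6-joint arm with a two-finger parallel gripper is mounted at the origin on a cart in front of the work surface, level with it; the furniture and walls round the work are solid. World frame = base frame: x ahead of the robot, y to its left, z up, the work surface at z = 0. Lengths are in m, angles in rad, forces in N, time in s.
With the tool pointing down it reaches from about 0.325 to 0.9 m from the base axis. Payload 3.5 kg.
Tool frame: the origin (TCP) lies midway between the tips of the shut fingers; the grasp point (between the pads) lies 19 mm behind it (robot.tcp_to_grasp is the z of the grasp point in the tool frame, in m); z points along the fingers, y is the line along which they close (so a half turn about z gives the same grasp; the last joint's range is limited). The gripper opens to 85 mm and grips with 20 to 120 N. Pads are 22 mm wide; open, the fingers measure 114 mm over their backs; the gripper's body (76 mm by 85 mm) begins 54 mm behind the grasp point. The pads swing forward as they close: fully open they stand 13 mm farther back than shut.
Start: joints at [-1.445, 0.276, -0.026, 1.268, 0, 1.467], TCP at [0.142, -0.609, 0.231] pointing down, gripper open.
Joint ranges: [-3.12, 3.12], [-0.85, 1.88], [-1.08, 1.24], [-1.95, 2.15], [-1.57, 1.53], [-3.14, 3.14]. Speed limits (rad/s): [2.57, 2.57, 3.14, 3.14, 3.14, 3.14].

## Interface

Orientations are given as a 3x3 rotation matrix whose columns are the frame's x, y, z axes.
In Python, from cell import robot, read_camera gives the robot as it stands.
- The arm moves only by the shell command python3 -m pendant 'ROWS' [FORCE]. ROWS is JSON, a list of rows, each an object of numbers: "rx", "ry", "rz": the turn, a rotation vector about the tool's x, y, z in degrees; "dx", "dy", "dz": the shift along the tool's x, y, z in m; "grip": the finger opening in m, from 0 to 0.0854. A call has 1 to 10 rows; each row is the pose to reach, as a shift and turn from the pose commanded when the call began, along the tool's axes at that moment; what a row does not reach only later rows make up. A row lasts 1/8 s, in which the tool goes at most 62.5 mm and 10.7 degrees, less where a joint would pass 70% of its speed; a pose out of reach is approached as far as the arm can. A call with a gripper value outside its range is refused whole. The fingers move at their own pace and stop on an object; FORCE is the grip in N (left out, the last holds). Time passes only in rows, so rows that repeat a pose let the fingers close. It gives the time, the measured TCP pose, the force, the opening and the grip force at its end, in the units of the state.
- robot.read_state(): the state, without advancing time (a new reading comes with each control period).
- read_camera(name): name is "side" or "top"; returns a dict with "image" (420x560x3 uint8, red, green, blue), "range_z" (420x560 float32, m along the optical axis (not along the pixel's ray), 0 where there is no reading), "camera_matrix" (3x3 intrinsics, pixels), "k1" (the pictures are not rectified: a ray, as slopes to the right and down, at radius r is drawn at 1 + k1 r^2 times it, then the intrinsics apply), "R" (3x3) and "t" (3): a world point X has camera coordinates R X + t. Camera axes: x right, y down, z forward; pixel columns grow to the right and rows downward; lengths in m; the calibration is good to about 2 mm. A picture is of the moment at which its call begins.
- robot.finish_job(): hands the job in; it is judged then, once.
The state is a dict: "time": time; "joint_pos": joint angles; "joint_velocities": joint speeds; "tau": joint torques, N m; "position": TCP position; "tool_rot": TCP orientation; "force": force on the tool from outside, world axes, zero at the start; "moment": the same for the moment, N m; "gripper_width": finger opening in m; "grasp_force": force on a finger pad.
Only numpy, scipy, OpenCV 4.12 (cv2) and the standard library are available. Lean on these libraries where they do the work, as an engineer would, in place of code of your own. Each camera call takes 0.05 s, during which the arm holds its last target. There are 200 camera calls.

## Task

Set the loose gear housing down into the locating ring of the clamping fixture, its round flange to the open side, away from the spindle. Then take the clamp key that fits, the one with the shorter handle, push it home in the socket of the clamp spindle and turn it clockwise until the swing arm comes to its stop with its foot bearing on the housing; pull the key out again and put it back upright in its hole in the holder, fully down. Leave the big key and everything else on the bench as it is.

Things in the scene. Friction and masses are not known exactly. Their poses are not given: they have to be found in the camera images.
- housing_centre (a point): cast aluminium gear housing, 0.62 kg, upright on the bench: point 45 mm above its underside, on the axis of its base spigot. z up; round flange (68 mm dia) on its -x side. From here the body reaches x -32 to +33, y -33 to +33 (flat sides: grip across y, 10 to 20 mm above this point), flange x -47; black cover (54 dia), flat top 44 mm above. Spigot underneath: 58 dia, 8 tall
- housing: the same gear housing; this origin lies at its underside, 7 mm from the spigot axis towards the flange. Same axes
- nest (a point): fixture (fixed to bench): point on the top of its base plate, centre of the locating ring, 14 mm above the bench; z up. Ring 6.5 high, bore 62, outside 82: the spigot drops in and stands on the plate. A fence 26 high at x = +35.5 lines up the housing's flat +x face, so its x lies along this x. Plate: x -64 to +120, y -62 to +62. Clamp post 27 dia (sleeve 35) at x = +85
- socket (a point): centre of the mouth of the square socket in the top of the clamp spindle's round head (36 mm dia), at x = +85 mm of the nest. z up; it turns with the arm, x and y parallel to the square's sides. 12 mm square, bevelled mouth, 21 mm deep; about 139 mm above the plate at arm angle 0, sinking 6 mm per rad of turn. A key has about 0.2 rad of play either way
- clamp_arm (a joint): swing arm about the upright spindle, rad, growing clockwise seen from above. 0: arm points to the nest's -y; 1.57, hard stop: to its -x, foot over the middle of the housing's cover. Arm sinks 6 mm per rad; the foot meets the cover at about 1.35 and bears on it with about 7 N at the stop. Takes 0.15 to 0.3 N m, stays where left. Starts 0.35 to 0.6
- clamp_foot: white nylon foot (slippery) under the outer end of the swing arm, 18 mm dia, 85 mm from the spindle axis, sprung; origin at the centre of its underside. The arm, its underside 9 mm above this, is 24 mm wide and 14 mm thick
- key_handle (a point): clamp key, a steel T key in the holder, 0.16 kg: centre of its handle, a dark bar 58 long (x), 14 thick (flat sides: grip across y), 18 high; z up. Below: stem 14 dia; collar 30 dia, underside 48 mm below this point, rests on the holder; shank 20 dia, 14 long; square tip 10 x 10, 18 long, sides along x and y, end tapered. In the socket the shank's shoulder (62 mm below) rests on the mouth
- key_tip (a point): end of the clamp key's square tip, 80 mm below the centre of its handle; same axes
- big_key_handle (a point): centre of the handle of the big key: alike, but its handle is 84 mm long and its tip 14 mm square, too thick for the socket. It stands in the other hole of the holder and is to be left there
- hole0 (a point): mouth of one hole of the grey key holder (fixed block 152 x 62 mm), on its top face 42 mm above the bench; z up, the holder's length along x. Hole 22 dia, 36 deep, bevelled. A key stood fully down has the centre of its handle 48 mm above the mouth
- hole1 (a point): mouth of the other hole, 84 mm from hole0 along its +x; the clamp key may start in either
- rotor_a: black motor rotor standing upright on the bench, 75 dia x 145 tall, a bystander; origin at the centre of its underside
- rotor_b: black motor rotor standing upright on the bench, 75 dia x 145 tall, a bystander; origin at the centre of its underside
- rotor_c: black motor rotor standing upright on the bench, 75 dia x 145 tall, a bystander; origin at the centre of its underside
- bottle: small threadlocker bottle, 32 dia x 147 tall, standing, a bystander; origin at its underside
- paste_tin: open flat tin, 66 dia x 26, a bystander; origin at its underside
- tray: small steel tray of shaft keys, 82 x 58 x 24, a bystander; origin at its underside
There are look-alikes about, which are no part of the job. Leave any turquoise look-alike of the part that bears key_handle alone. Leave any pink look-alike of the housing alone.

How it is judged:
By the outcome, as a careful person would: the job done as asked, in the order asked, and still so for the second after the job is handed in, with the robot touching nothing.
It also fails if it takes over 67 s, if anything falls off the work surface, if the arm or the gripper's body presses on something with over 40 N, if the wrist force passes 120 N, or if a joint passes its speed limit or range.

## Working session

There is one attempt and no reset: what is moved stays moved. The work goes in short steps, Python scripts to look and compute and a shell command to move; the robot and the scene stay as the last step left them, time stands still between calls to the robot, and variables do not carry over. Pictures are saved under pics/ and viewed, at most 10 in all, crops included, and the job is handed in when it is done.

```bash
ls; mkdir -p pics
cat > h.py <<'E'
import numpy as np, cv2
from cell import robot, read_camera
def grab(n):
    c=read_camera(n); np.savez(f'/tmp/{n}.npz',**{k:np.asarray(v) for k,v in c.items()}); return c
def load(n): return dict(np.load(f'/tmp/{n}.npz'))
def ray(c,u,v):
    K=c['camera_matrix']; d=np.array([(u-K[0,2])/K[0,0],(v-K[1,2])/K[1,1]]); s=d.copy()
    for _ in range(20): s=d/(1+c['k1']*(s@s))
    R=c['R']; return -R.T@c['t'], R.T@np.array([s[0],s[1],1.])
def onz(c,u,v,z):
    o,d=ray(c,u,v); return o+d*(z-o[2])/d[2]
def cloud(c):
    K=c['camera_matrix']; h,w=c['range_z'].shape; v,u=np.mgrid[:h,:w]
    d=np.stack([(u-K[0,2])/K[0,0],(v-K[1,2])/K[1,1]],-1); s=d.copy()
    for _ in range(20): s=d/(1+c['k1']*(s**2).sum(-1,keepdims=True))
    z=c['range_z'][...,None]; P=np.concatenate([s*z,z],-1)
    P=(P-c['t'])@c['R']; P[c['range_z']==0]=np.nan; return P
def save(img,name,s=1):
    cv2.imwrite(f'pics/{name}.png',cv2.resize(img[...,::-1],None,fx=s,fy=s,interpolation=cv2.INTER_CUBIC))
def proj(c,X):
    p=c['R']@np.asarray(X)+c['t']; s=p[:2]/p[2]; s=s*(1+c['k1']*(s@s)); K=c['camera_matrix']; return K[0,0]*s[0]+K[0,2],K[1,1]*s[1]+K[1,2]
E
python3 - <<'E'
from h import *
for n in('side','top'):
    c=grab(n); save(c['image'],n+'0',1.4); print(n,c['camera_matrix'].tolist(),c['k1'],(-c['R'].T@c['t']),c['R'].round(2).tolist())
print(robot.read_state(),robot.tcp_to_grasp)
E
```

```text
pics
side [[479.37944116917976, 0.0, 281.7076324021501], [0.0, 479.37944116917976, 204.89730011365648], [0.0, 0.0, 1.0]] -0.0959936736885995 [ 0.85430955 -1.09409147  0.75715914] [[0.95, 0.32, 0.03], [0.17, -0.44, -0.88], [-0.27, 0.84, -0.47]]
top [[533.2988382423154, 0.0, 275.96778435889547], [0.0, 533.2988382423154, 206.4713349728291], [0.0, 0.0, 1.0]] -0.06362974654510162 [ 0.3786996  -0.0138179   1.49704203] [[-0.02, -1.0, -0.02], [-1.0, 0.02, -0.1], [0.1, 0.02, -0.99]]
{'time': 0.1, 'joint_pos': array([-1.44538597e+00,  2.77087845e-01, -2.77363962e-02,  1.26801932e+00,
       -1.44502247e-05,  1.46740979e+00]), 'joint_velocities': array([-0.00010252, -0.00162793,  0.00325004, -0.00193934,  0.00117986,
        0.00028265]), 'tau': array([ 1.75702467e-04, -4.46709251e+01,  2.96128339e+01,  8.49450968e-03,
       -1.38943565e-04,  1.38309451e-05]), 'position': array([ 0.14165893, -0.60800663,  0.2302558 ]), 'tool_rot': array([[ 9.73939995e-01,  2.26805672e-01, -2.70408036e-04],
       [ 2.26805748e-01, -9.73937901e-01,  2.02934388e-03],
       [ 1.96906069e-04, -2.03778927e-03, -9.99997904e-01]]), 'force': array([ 0.43185117,  0.80665468, -0.81662524]), 'moment': array([-0.00943786,  0.00382398,  0.05478926]), 'grasp_force': 0.0, 'gripper_width': 0.08560709561459424} -0.0187
```

View pics/side0.png

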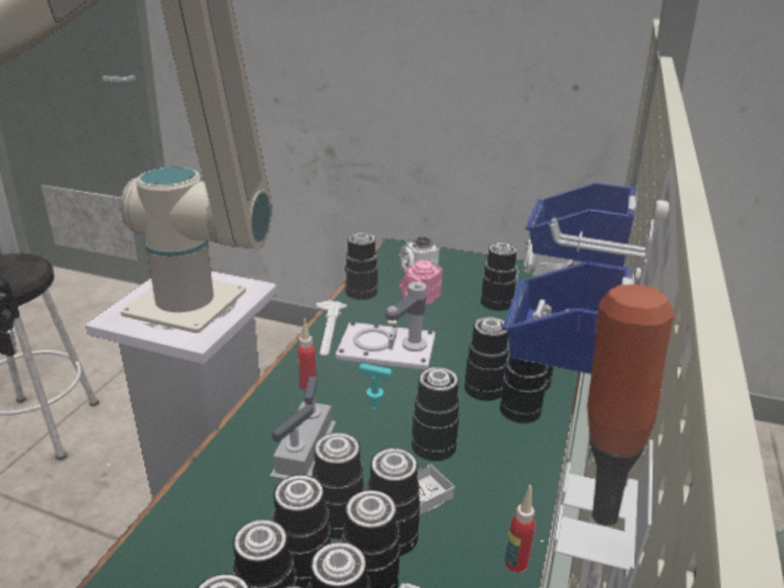

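View pics/top0.png

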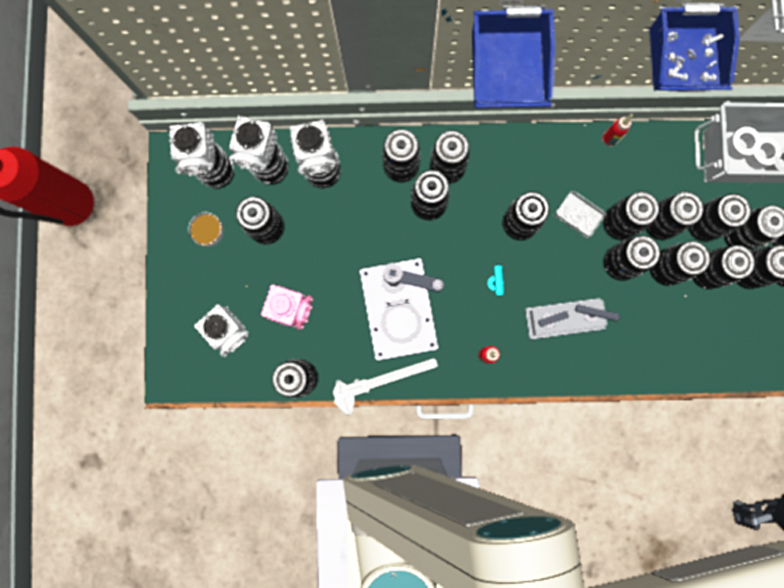

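The overview shows the loose silver housing at top-picture px (220,328) (scaled ×1.4). The pink look-alike is at (287,307) and is to be left alone, and the silver ones at (190–310,140) sit on motors at the back. The fixture is at (400,310) with its post at (393,275). The holder is at (567,318) with two dark handles at (553,319) and (597,312), and the turquoise decoy is at (497,280).

Run:
```python
from h import *
c=load('top'); P=cloud(c); im=c['image']; hsv=cv2.cvtColor(im,cv2.COLOR_RGB2HSV)
a=im[170:300,120:470]; save(a,'crop0',2.2)
def rect(name,u0,u1,v0,v1,z0,z1,extra=None):
    m=np.zeros(im.shape[:2],bool); m[v0:v1,u0:u1]=1
    m&=(P[...,2]>z0)&(P[...,2]<z1)
    if extra is not None: m&=extra
    n,l,st,ce=cv2.connectedComponentsWithStats(m.astype(np.uint8))
    for i in range(1,n):
        if st[i,4]<15: continue
        q=P[l==i]; r=cv2.minAreaRect((q[:,:2]*1000).astype(np.float32))
        print(name,st[i].tolist(),'mean',q.mean(0).round(4),'rect',np.round(r[0],1),np.round(r[1],1),round(r[2],1))
rect('cover',130,185,210,262,.075,.1)
rect('body',130,185,210,262,.03,.1)
rect('bodytop',130,185,210,262,.06,.08)
rect('handles',370,450,205,245,.075,.12)
rect('holder',370,450,205,245,.03,.055)
rect('arm',250,330,180,215,.1,.2)
rect('headtop',250,330,180,215,.14,.2)
rect('plate',250,330,180,260,.008,.018)
rect('fence/ring',250,330,180,260,.018,.07)
```

```text
cover [145, 224, 19, 20, 297] mean [0.4527 0.3421 0.0841] rect [452.  342.9] [50.1 51.1] 89.0
body [139, 218, 38, 37, 759] mean [0.447  0.334  0.0721] rect [448.  338.2] [83.  68.7] 41.3
bodytop [139, 218, 36, 35, 425] mean [0.4456 0.3339 0.0713] rect [448.  339.4] [81.7 67.6] 39.6
handles [411, 218, 31, 12, 179] mean [ 0.465  -0.3798  0.0958] rect [ 465.8 -380.2] [80.4 15.1] 75.3
handles [384, 222, 22, 11, 118] mean [ 0.4553 -0.2967  0.0959] rect [ 455.4 -297.7] [13.3 57.7] 17.1
holder [379, 214, 55, 26, 714] mean [ 0.4584 -0.3368  0.0406] rect [ 460.4 -340.4] [ 50.3 143.9] 6.6
arm [273, 188, 44, 21, 459] mean [ 0.5319 -0.0296  0.1358] rect [534.2 -35.2] [113.1  35.2] 79.0
headtop [273, 188, 14, 14, 129] mean [0.5417 0.0035 0.1482] rect [541.5   3.1] [33.7 32.8] 45.7
plate [284, 185, 18, 11, 103] mean [ 0.5704 -0.0342  0.013 ] rect [569.8 -31.3] [29.2 47.4] 0.2
plate [257, 189, 55, 68, 1838] mean [ 0.4694 -0.0031  0.0129] rect [487.1  -5.3] [187.2 123.8] 9.4
fence/ring [272, 198, 17, 11, 82] mean [0.5285 0.0068 0.0239] rect [529.2   7.4] [47.6 23.3] 71.6
fence/ring [272, 212, 21, 34, 182] mean [0.4708 0.0048 0.0275] rect [464.7   2.2] [52.5 91.2] 83.2
fence/ring [290, 236, 10, 8, 25] mean [ 0.431  -0.034   0.0213] rect [430.9 -34.1] [ 9.2 31.4] 32.2
```

View pics/crop0.png

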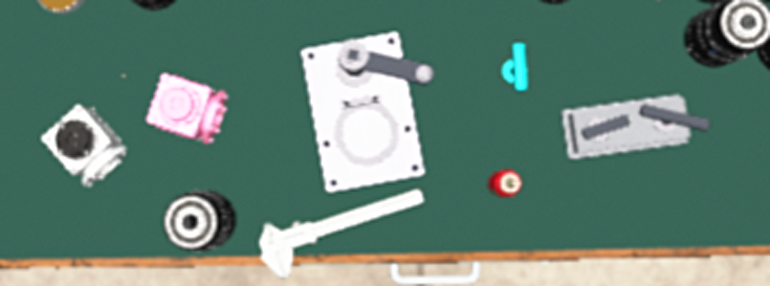

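Both handles stand in the holder. The left one, at crop px (605,127), measures 58 mm and is the clamp key. The right one, at (675,117), measures 80+ mm and is the big key, which stays. The silver housing at crop px (82,142) has a dark cover and its flange to the lower right; the pink one is left alone. First I go above the housing by way of a waypoint.

```bash
cat >> h.py <<'E'
def go(x,y,z,phi):
    "tool-axes move from the present pose to TCP (x,y,z) (m), tool x at yaw phi (deg), straight down"
    s=robot.read_state(); R=s['tool_rot']; f=np.radians(phi); c,n=np.cos(f),np.sin(f)
    T=np.array([[c,n,0],[n,-c,0],[0,0,-1]]); d=R.T@(np.array([x,y,z])-s['position'])
    r=np.degrees(cv2.Rodrigues(R.T@T)[0].ravel())
    print('d',d.round(4),'r',r.round(2),'phi',np.degrees(np.arctan2(R[1,0],R[0,0])).round(2),'pos',s['position'].round(4),'F',s['force'].round(1),'w',round(s['gripper_width'],4),'t',s['time'],'q',s['joint_pos'].round(2))
E
python3 -c "
from h import *
go(.45,-.2,.25,110)
c=load('top');P=cloud(c);im=c['image'].astype(int)
# pink extents
m=(im[...,0]-im[...,1]>60)&(im[...,2]-im[...,1]>20);m[:, :180]=0;m[:,240:]=0;m[:190]=0
q=P[m];print(np.nanpercentile(q,[2,98],axis=0).round(3))
q=P[250:290,190:230].reshape(-1,3);q=q[q[:,2]>.12];print('rotor',q.mean(0).round(3))
"
```

```text
d [ 0.3928 -0.3275 -0.019 ] r [-8.000e-02 -1.100e-01 -9.689e+01] phi 13.11 pos [ 0.1417 -0.608   0.2303] F [ 0.4  0.8 -0.8] w 0.0856 t 0.1 q [-1.45  0.28 -0.03  1.27 -0.    1.47]
[[0.452 0.165 0.001]
 [0.526 0.246 0.087]]
rotor [0.352 0.192 0.137]
```

```bash
R='{"dx":0.393,"dy":-0.327,"dz":-0.02,"rz":-97}'; python3 -m pendant '[{"dx":0.393,"dy":-0.327,"dz":-0.02,"rz":-97},{"dx":0.393,"dy":-0.327,"dz":-0.02,"rz":-97},{"dx":0.393,"dy":-0.327,"dz":-0.02,"rz":-97},{"dx":0.393,"dy":-0.327,"dz":-0.02,"rz":-97},{"dx":0.393,"dy":-0.327,"dz":-0.02,"rz":-97},{"dx":0.393,"dy":-0.327,"dz":-0.02,"rz":-97},{"dx":0.393,"dy":-0.327,"dz":-0.02,"rz":-97},{"dx":0.393,"dy":-0.327,"dz":-0.02,"rz":-97},{"dx":0.393,"dy":-0.327,"dz":-0.02,"rz":-97},{"dx":0.393,"dy":-0.327,"dz":-0.02,"rz":-97}]'
python3 -c "
from h import *
go(.4525,.3425,.25,220.5)"
```

```text
d [ 0.5183 -0.8553 -0.0179] r [-5.0000e-02  1.5000e-01  1.5261e+02] phi 13.11 pos [ 0.1417 -0.608   0.2303] F [ 0.4  0.8 -0.8] w 0.0856 t 0.1 q [-1.45  0.28 -0.03  1.27 -0.    1.47]invalid input
```

```bash
python3 -m pendant '[{"rx":0,"ry":0,"rz":-10,"dx":0.039,"dy":-0.032,"dz":-0.02,"grip":0.085},{"rx":0,"ry":0,"rz":-97,"dx":0.393,"dy":-0.327,"dz":-0.02,"grip":0.085}]'
```

```text
time: 0.35
position: [0.2106, -0.5195, 0.2522]
tool_rot: [[0.828, 0.56, 0.001], [0.56, -0.828, -0.002], [-0.001, 0.002, -1.0]]
force: [1.3, -0.8, 0.4]
gripper_width: 0.0852
grasp_force: 0.0
```

```bash
python3 -c "
from h import *
go(.45,-.2,.25,110)"
```

```text
d [ 0.3773 -0.1305  0.0017] r [  0.1    0.12 -75.93] phi 34.07 pos [ 0.2106 -0.5195  0.2522] F [ 1.3 -0.8  0.4] w 0.0852 t 0.35 q [-1.3   0.15 -0.14  1.28  0.    1.25]
```

```bash
python3 -m pendant '[{"rx":0,"ry":0,"rz":-76,"dx":0.377,"dy":-0.13,"dz":0,"grip":0.085},{"rx":0,"ry":0,"rz":-76,"dx":0.377,"dy":-0.13,"dz":0,"grip":0.085},{"rx":0,"ry":0,"rz":-76,"dx":0.377,"dy":-0.13,"dz":0,"grip":0.085},{"rx":0,"ry":0,"rz":-76,"dx":0.377,"dy":-0.13,"dz":0,"grip":0.085},{"rx":0,"ry":0,"rz":-76,"dx":0.377,"dy":-0.13,"dz":0,"grip":0.085},{"rx":0,"ry":0,"rz":-76,"dx":0.377,"dy":-0.13,"dz":0,"grip":0.085},{"rx":0,"ry":0,"rz":-76,"dx":0.377,"dy":-0.13,"dz":0,"grip":0.085},{"rx":0,"ry":0,"rz":-76,"dx":0.377,"dy":-0.13,"dz":0,"grip":0.085}]'
python3 -c "
from h import *
go(.4525,.3425,.25,220.5)"
```

```text
time: 1.35
position: [0.4512, -0.1993, 0.2508]
tool_rot: [[-0.342, 0.94, -0.001], [0.94, 0.342, 0.0], [0.001, -0.001, -1.0]]
force: [-0.4, -0.9, -0.2]
gripper_width: 0.0848
grasp_force: 0.0
d [0.5087 0.1867 0.0011] r [ 1.0000e-02 -7.0000e-02 -1.1048e+02] phi 110.02 pos [ 0.4512 -0.1993  0.2508] F [-0.4 -0.9 -0.2] w 0.0848 t 1.35 q [-0.55  0.03 -0.27  1.27 -0.    0.67]
```

```bash
python3 -m pendant '[{"rx":0,"ry":0,"rz":-110.5,"dx":0.509,"dy":0.187,"dz":0,"grip":0.085},{"rx":0,"ry":0,"rz":-110.5,"dx":0.509,"dy":0.187,"dz":0,"grip":0.085},{"rx":0,"ry":0,"rz":-110.5,"dx":0.509,"dy":0.187,"dz":0,"grip":0.085},{"rx":0,"ry":0,"rz":-110.5,"dx":0.509,"dy":0.187,"dz":0,"grip":0.085},{"rx":0,"ry":0,"rz":-110.5,"dx":0.509,"dy":0.187,"dz":0,"grip":0.085},{"rx":0,"ry":0,"rz":-110.5,"dx":0.509,"dy":0.187,"dz":0,"grip":0.085},{"rx":0,"ry":0,"rz":-110.5,"dx":0.509,"dy":0.187,"dz":0,"grip":0.085},{"rx":0,"ry":0,"rz":-110.5,"dx":0.509,"dy":0.187,"dz":0,"grip":0.085},{"rx":0,"ry":0,"rz":-110.5,"dx":0.509,"dy":0.187,"dz":0,"grip":0.085},{"rx":0,"ry":0,"rz":-110.5,"dx":0.509,"dy":0.187,"dz":0,"grip":0.085}]'
python3 - <<'E'
from h import *
go(.4525,.3425,.1,220.5)
c=grab('side'); u,v=proj(c,[.4525,.3425,.09]); print(u,v)
u,v=int(u),int(v); save(c['image'][v-75:v+75,u-90:u+90],'near',4)
E
```

```text
time: 2.6
position: [0.4542, 0.3429, 0.2507]
tool_rot: [[-0.792, -0.611, -0.0], [-0.611, 0.792, -0.0], [0.0, -0.0, -1.0]]
force: [-1.2, -0.7, 0.2]
gripper_width: 0.085
grasp_force: 0.0
d [0.0016 0.0007 0.1507] r [-0.   -0.02 -2.86] phi -142.36 pos [0.4542 0.3429 0.2507] F [-1.2 -0.7  0.2] w 0.085 t 2.6 q [ 0.53  0.17 -0.12  1.28 -0.   -0.12]
300.40257618233 171.02482320249624
```

View pics/near.png

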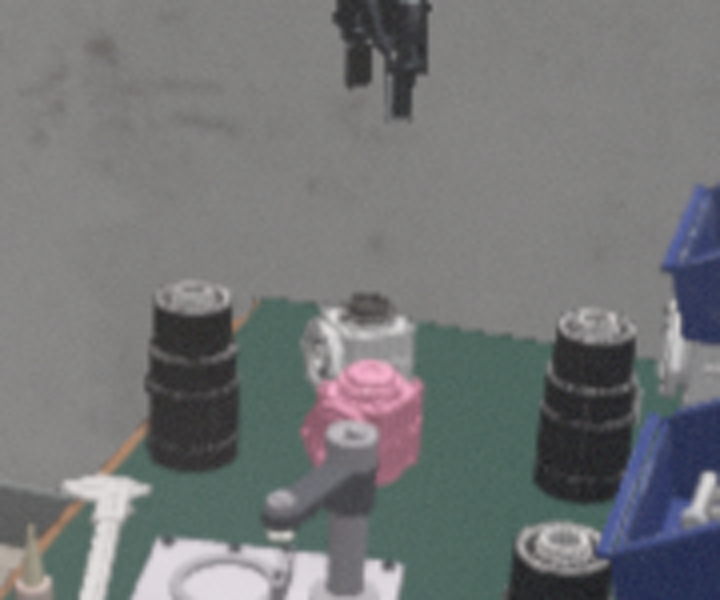

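The gripper hangs above the silver housing (crop px (365,345), cover at (365,305)), with its fingers either side of the flat faces and the pink one well clear. Descending and gripping.

```bash
python3 -m pendant '[{"rx":0,"ry":0,"rz":-3,"dx":0.001,"dy":0,"dz":0.06,"grip":0.0854},{"rx":0,"ry":0,"rz":-3,"dx":0.001,"dy":0,"dz":0.12,"grip":0.0854},{"rx":0,"ry":0,"rz":-3,"dx":0.001,"dy":0,"dz":0.165,"grip":0.0854},{"rx":0,"ry":0,"rz":-3,"dx":0.001,"dy":0,"dz":0.195,"grip":0.0854},{"rx":0,"ry":0,"rz":-3,"dx":0.001,"dy":0,"dz":0.216,"grip":0.0854},{"rx":0,"ry":0,"rz":-3,"dx":0.001,"dy":0,"dz":0.216,"grip":0.0854},{"rx":0,"ry":0,"rz":-3,"dx":0.001,"dy":0,"dz":0.216,"grip":0.0854}]' 40
python3 -m pendant '[{"rx":0,"ry":0,"rz":0,"dx":0,"dy":0,"dz":0,"grip":0.06},{"rx":0,"ry":0,"rz":0,"dx":0,"dy":0,"dz":0,"grip":0.06},{"rx":0,"ry":0,"rz":0,"dx":0,"dy":0,"dz":0,"grip":0.06},{"rx":0,"ry":0,"rz":0,"dx":0,"dy":0,"dz":0,"grip":0.06}]' 80
```

```text
time: 3.52
position: [0.454, 0.3403, 0.0361]
tool_rot: [[-0.765, -0.644, 0.001], [-0.644, 0.765, 0.0], [-0.001, -0.0, -1.0]]
force: [-0.6, 0.1, -0.3]
gripper_width: 0.0853
grasp_force: 0.0
time: 4.03
position: [0.4546, 0.3417, 0.0373]
tool_rot: [[-0.763, -0.646, 0.003], [-0.646, 0.763, 0.002], [-0.004, -0.001, -1.0]]
force: [1.0, -0.3, 5.7]
gripper_width: 0.0637
grasp_force: 89.7
```

```bash
python3 -m pendant '[{"rx":0,"ry":0,"rz":0,"dx":0,"dy":0,"dz":-0.02,"grip":0.06},{"rx":0,"ry":0,"rz":0,"dx":0,"dy":0,"dz":-0.07,"grip":0.06},{"rx":0,"ry":0,"rz":0,"dx":0,"dy":0,"dz":-0.12,"grip":0.06},{"rx":0,"ry":0,"rz":0,"dx":0,"dy":0,"dz":-0.16,"grip":0.06},{"rx":0,"ry":0,"rz":0,"dx":0,"dy":0,"dz":-0.17,"grip":0.06},{"rx":0,"ry":0,"rz":0,"dx":0,"dy":0,"dz":-0.17,"grip":0.06}]'
python3 - <<'E'
from h import *
go(.4595,-.0099,.205,189.4)
c=load('top'); im=c['image']; P=cloud(c)
# refine plate: white plate outline on bench, by colour; corner holes too
g=cv2.cvtColor(im,cv2.COLOR_RGB2HSV); 
m=np.zeros(im.shape[:2],np.uint8); m[183:262,252:318]=1
w=((g[...,1]<45)&(g[...,2]>150)&(m>0)).astype(np.uint8)
w=cv2.morphologyEx(w,cv2.MORPH_CLOSE,np.ones((5,5)))
cn=max(cv2.findContours(w,0,2)[0],key=cv2.contourArea)[:,0]
X=np.array([onz(c,u,v,.014)[:2]*1000 for u,v in cn],np.float32)
r=cv2.minAreaRect(X); print(r)
E
```

```text
time: 4.78
position: [0.4524, 0.3404, 0.2042]
tool_rot: [[-0.763, -0.647, -0.001], [-0.647, 0.763, -0.001], [0.001, 0.0, -1.0]]
force: [-0.9, -0.1, -6.2]
gripper_width: 0.0639
grasp_force: 90.8
d [ 0.2211 -0.2718 -0.0005] r [-1.000e-02 -8.000e-02  3.088e+01] phi -139.72 pos [0.4524 0.3404 0.2042] F [-0.9 -0.1 -6.2] w 0.0639 t 4.775 q [ 0.53  0.19 -0.19  1.19 -0.   -0.17]
((485.5159606933594, -7.188995361328125), (187.3594970703125, 127.14268493652344), 9.295581817626953)
```

```bash
python3 -m pendant '[{"rx":0,"ry":0,"rz":31,"dx":0.221,"dy":-0.272,"dz":0,"grip":0.06},{"rx":0,"ry":0,"rz":31,"dx":0.221,"dy":-0.272,"dz":0,"grip":0.06},{"rx":0,"ry":0,"rz":31,"dx":0.221,"dy":-0.272,"dz":0,"grip":0.06},{"rx":0,"ry":0,"rz":31,"dx":0.221,"dy":-0.272,"dz":0,"grip":0.06},{"rx":0,"ry":0,"rz":31,"dx":0.221,"dy":-0.272,"dz":0,"grip":0.06},{"rx":0,"ry":0,"rz":31,"dx":0.221,"dy":-0.272,"dz":0,"grip":0.06},{"rx":0,"ry":0,"rz":31,"dx":0.221,"dy":-0.272,"dz":0,"grip":0.06},{"rx":0,"ry":0,"rz":31,"dx":0.221,"dy":-0.272,"dz":0,"grip":0.06},{"rx":0,"ry":0,"rz":31,"dx":0.221,"dy":-0.272,"dz":0,"grip":0.06}]'
python3 - <<'E'
from h import *
c=load('top')
def rectify(c,cx,cy,z,h=.06,px=.00025):
    n=int(2*h/px); mu=np.zeros((n,n),np.float32); mv=mu.copy()
    for i in range(n):
        for j in range(n):
            mu[i,j],mv[i,j]=proj(c,[cx+h-i*px,cy+h-j*px,z])
    return cv2.remap(c['image'],mu,mv,cv2.INTER_CUBIC)
s=load('side') 
out=[]
for cc,cx,cy,z in((c,.459,-.0105,.0205),(s,.459,-.0105,.0205),(c,.4525,.3425,.089),(c,.5425,.0035,.15)):
    out.append(rectify(cc,cx,cy,z))
    np.save(f'/tmp/r{len(out)}.npy',out[-1])
a=np.vstack([np.hstack(out[:2]),np.hstack(out[2:])])
for x in (240,720):
  for y in (240,720): cv2.drawMarker(a,(x,y),(255,0,0),0,20,1)
save(a,'rect',.62)
# dark cover
g=cv2.cvtColor(c['image'],cv2.COLOR_RGB2GRAY)
m=np.zeros_like(g);m[215:255,138:180]=1
w=((g<90)&(m>0)).astype(np.uint8); hsv=cv2.cvtColor(c['image'],cv2.COLOR_RGB2HSV); w&=(hsv[...,1]<60).astype(np.uint8)
n,l,st,ce=cv2.connectedComponentsWithStats(w); i=1+np.argmax(st[1:,4]); print(st[i],onz(c,*ce[i],.089))
E
```

```text
time: 5.9
position: [0.4595, -0.0085, 0.2042]
tool_rot: [[-0.987, -0.163, -0.002], [-0.163, 0.987, 0.001], [0.002, 0.001, -1.0]]
force: [0.4, -0.7, -6.2]
gripper_width: 0.0637
grasp_force: 91.8
[146 225  16  17 190] [0.45274288 0.34179367 0.089     ]
```

View pics/rect.png

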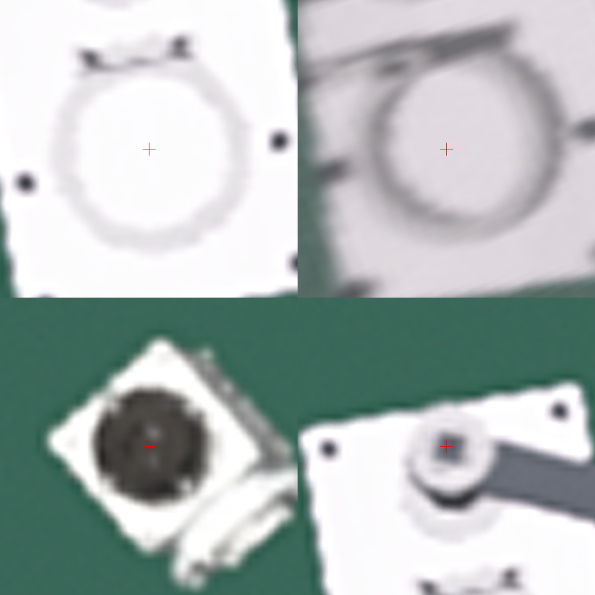

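In the rectified view the ring is centred at px (151,153), the cover at (151,445−) and the socket at (449,447). That gives the nest at about (0.458, −0.011) in camera coordinates, corrected to TCP (0.4599, −0.0117). Descending to just above the ring.

```bash
python3 -m pendant '[{"rx":0,"ry":0,"rz":0.1,"dx":0,"dy":-0.0032,"dz":0.05,"grip":0.06},{"rx":0,"ry":0,"rz":0.1,"dx":0,"dy":-0.0032,"dz":0.09,"grip":0.06},{"rx":0,"ry":0,"rz":0.1,"dx":0,"dy":-0.0032,"dz":0.125,"grip":0.06},{"rx":0,"ry":0,"rz":0.1,"dx":0,"dy":-0.0032,"dz":0.14,"grip":0.06},{"rx":0,"ry":0,"rz":0.1,"dx":0,"dy":-0.0032,"dz":0.14,"grip":0.06},{"rx":0,"ry":0,"rz":0.1,"dx":0,"dy":-0.0032,"dz":0.14,"grip":0.06}]'
python3 -c "
from h import *
go(.4599,-.0117,.0575,189.35)
c=grab('side');u,v=map(int,proj(c,[.459,-.011,.06])); save(c['image'][v-50:v+50,u-65:u+65],'nest1',6)"
```

```text
time: 6.65
position: [0.4609, -0.0125, 0.0662]
tool_rot: [[-0.987, -0.16, -0.0], [-0.16, 0.987, -0.0], [0.0, -0.0, -1.0]]
force: [-1.7, 0.3, -5.5]
gripper_width: 0.0637
grasp_force: 91.6
d [0.0008 0.001  0.0087] r [-0.01 -0.02 -0.14] phi -170.79 pos [ 0.4609 -0.0125  0.0662] F [-1.7  0.3 -5.5] w 0.0637 t 6.65 q [-0.17  0.14 -0.58  0.85 -0.   -0.33]
```

View pics/nest1.png

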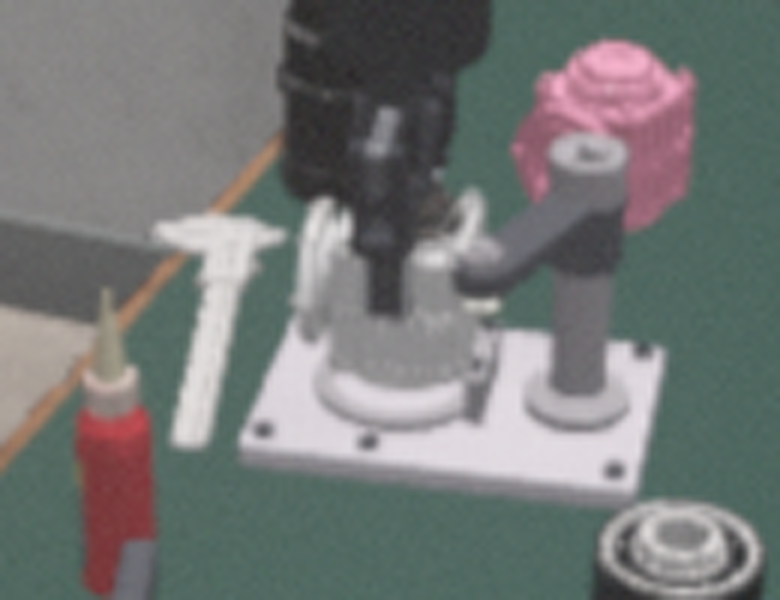

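The housing hovers over the ring (px (400,390)) with the flange on the left, which is the open side. Lowering it gently.

```bash
python3 -m pendant '[{"rx":0,"ry":0,"rz":-0.1,"dx":0.0005,"dy":0.0005,"dz":0.003,"grip":0.06},{"rx":0,"ry":0,"rz":-0.1,"dx":0.0005,"dy":0.0005,"dz":0.006,"grip":0.06},{"rx":0,"ry":0,"rz":-0.1,"dx":0.0005,"dy":0.0005,"dz":0.009,"grip":0.06},{"rx":0,"ry":0,"rz":-0.1,"dx":0.0005,"dy":0.0005,"dz":0.011,"grip":0.06},{"rx":0,"ry":0,"rz":-0.1,"dx":0.0005,"dy":0.0005,"dz":0.011,"grip":0.06}]'
```

```text
time: 7.32
position: [0.4604, -0.0126, 0.0541]
tool_rot: [[-0.987, -0.161, 0.0], [-0.161, 0.987, -0.001], [0.0, -0.001, -1.0]]
force: [-1.8, -1.1, -6.5]
gripper_width: 0.0639
grasp_force: 91.9
```

```bash
python3 -m pendant '[{"rx":0,"ry":0,"rz":0,"dx":0,"dy":0,"dz":0.0015,"grip":0.06},{"rx":0,"ry":0,"rz":0,"dx":0,"dy":0,"dz":0.003,"grip":0.06},{"rx":0,"ry":0,"rz":0,"dx":0,"dy":0,"dz":0.004,"grip":0.06},{"rx":0,"ry":0,"rz":0,"dx":0,"dy":0,"dz":0.004,"grip":0.06}]'
```

```text
time: 7.82
position: [0.4603, -0.0125, 0.0514]
tool_rot: [[-0.987, -0.161, -0.0], [-0.161, 0.987, -0.001], [0.0, -0.001, -1.0]]
force: [-6.0, -1.7, 6.4]
gripper_width: 0.0639
grasp_force: 93.4
```

```bash
python3 -m pendant '[{"rx":0,"ry":0,"rz":0,"dx":0,"dy":0,"dz":0,"grip":0.08},{"rx":0,"ry":0,"rz":0,"dx":0,"dy":0,"dz":0,"grip":0.084},{"rx":0,"ry":0,"rz":0,"dx":0,"dy":0,"dz":0,"grip":0.084},{"rx":0,"ry":0,"rz":0,"dx":0,"dy":0,"dz":-0.02,"grip":0.084},{"rx":0,"ry":0,"rz":0,"dx":0,"dy":0,"dz":-0.07,"grip":0.084},{"rx":0,"ry":0,"rz":0,"dx":0,"dy":0,"dz":-0.13,"grip":0.084},{"rx":0,"ry":0,"rz":0,"dx":0,"dy":0,"dz":-0.19,"grip":0.084},{"rx":0,"ry":0,"rz":0,"dx":0,"dy":0,"dz":-0.2,"grip":0.084}]'
python3 -c "
from h import *
go(.4554,-.297,.25,107.1)"
```

```text
time: 8.82
position: [0.4639, -0.0128, 0.2557]
tool_rot: [[-0.987, -0.161, 0.011], [-0.161, 0.987, -0.001], [-0.01, -0.003, -1.0]]
force: [0.3, 0.3, -0.7]
gripper_width: 0.084
grasp_force: 0.0
d [ 0.0544 -0.2791  0.006 ] r [ 0.28  0.61 82.19] phi -170.71 pos [ 0.4639 -0.0128  0.2557] F [ 0.3  0.3 -0.7] w 0.084 t 8.825 q [-0.17 -0.03 -0.33  1.27  0.   -0.33]
```

```bash
python3 -m pendant '[{"rx":0,"ry":0,"rz":82,"dx":0.054,"dy":-0.279,"dz":0.006,"grip":0.06},{"rx":0,"ry":0,"rz":82,"dx":0.054,"dy":-0.279,"dz":0.006,"grip":0.06},{"rx":0,"ry":0,"rz":82,"dx":0.054,"dy":-0.279,"dz":0.006,"grip":0.06},{"rx":0,"ry":0,"rz":82,"dx":0.054,"dy":-0.279,"dz":0.006,"grip":0.06},{"rx":0,"ry":0,"rz":82,"dx":0.054,"dy":-0.279,"dz":0.006,"grip":0.06},{"rx":0,"ry":0,"rz":82,"dx":0.054,"dy":-0.279,"dz":0.006,"grip":0.06},{"rx":0,"ry":0,"rz":82,"dx":0.054,"dy":-0.279,"dz":0.006,"grip":0.06},{"rx":0,"ry":0,"rz":82,"dx":0.054,"dy":-0.279,"dz":0.006,"grip":0.06},{"rx":0,"ry":0,"rz":82,"dx":0.054,"dy":-0.279,"dz":0.006,"grip":0.06}]'
python3 - <<'E'
from h import *
go(.456,-.2985,.06,107.1)
o=load('top'); c=grab('top'); s=grab('side')
a=c['image'][170:270,240:340]
u,v=map(int,proj(s,[.457,-.3,.1])); b=s['image'][v-60:v+40,u-50:u+50]
save(np.hstack([a,b]),'chk',4)
P=cloud(c); 
m=np.zeros(P.shape[:2],bool); m[180:215,250:330]=1; m&=(P[...,2]>.1)&(P[...,2]<.2); q=P[m]
print(cv2.minAreaRect((q[:,:2]*1000).astype(np.float32)))
m=np.zeros(P.shape[:2],bool); m[200:250,260:310]=1; m&=(P[...,2]>.09)&(P[...,2]<.115); print('cover',P[m].mean(0),m.sum())
# handle by colour onto z=.099
g=cv2.cvtColor(o['image'],cv2.COLOR_RGB2GRAY); w=np.zeros_like(g); w[216:238,383:407]=(g[216:238,383:407]<105)
n,l,st,ce=cv2.connectedComponentsWithStats(w); i=1+np.argmax(st[1:,4])
X=np.array([onz(o,u,v,.099)[:2]*1000 for v,u in np.argwhere(l==i)],np.float32); print(cv2.minAreaRect(X),X.mean(0))
E
```

```text
time: 9.95
position: [0.4517, -0.2961, 0.2432]
tool_rot: [[-0.298, 0.954, -0.001], [0.954, 0.298, 0.001], [0.002, -0.001, -1.0]]
force: [-0.3, -0.2, 0.4]
gripper_width: 0.06
grasp_force: 0.0
d [-0.0038  0.0035  0.1832] r [-0.04 -0.09  0.26] phi 107.36 pos [ 0.4517 -0.2961  0.2432] F [-0.3 -0.2  0.4] w 0.06 t 9.95 q [-0.7   0.12 -0.19  1.26  0.    0.57]
((534.127685546875, -35.26649475097656), (113.17742156982422, 34.79885482788086), 79.25189971923828)
cover [ 0.45909003 -0.01012337  0.09769844] 313
((483.90679931640625, -284.79010009765625), (36.8562126159668, 2.6332013607025146), 88.87076568603516) [ 484.37033 -281.60077]
```

View pics/chk.png

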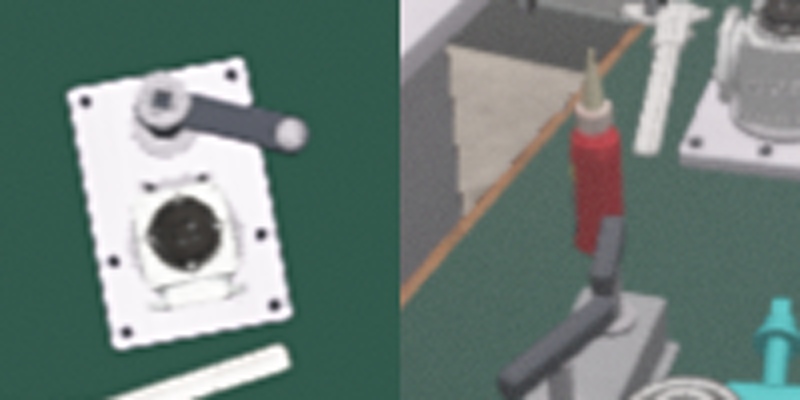

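The housing sits in its ring (left half, px (185,232)), flange down-left towards −x, and the arm is unmoved. The right half shows the short key at (608,250) and the big one at (555,345). Descending on the short key.

```bash
python3 -m pendant '[{"rx":0,"ry":0,"rz":0.2,"dx":-0.0038,"dy":0.0035,"dz":0.05,"grip":0.06},{"rx":0,"ry":0,"rz":0.2,"dx":-0.0038,"dy":0.0035,"dz":0.1,"grip":0.06},{"rx":0,"ry":0,"rz":0.2,"dx":-0.0038,"dy":0.0035,"dz":0.14,"grip":0.06},{"rx":0,"ry":0,"rz":0.2,"dx":-0.0038,"dy":0.0035,"dz":0.165,"grip":0.06},{"rx":0,"ry":0,"rz":0.2,"dx":-0.0038,"dy":0.0035,"dz":0.174,"grip":0.06},{"rx":0,"ry":0,"rz":0.2,"dx":-0.0038,"dy":0.0035,"dz":0.174,"grip":0.06}]' 30
python3 -c "
from h import *
go(.456,-.2985,.069,107.1)"
python3 -m pendant '[{"rx":0,"ry":0,"rz":0,"dx":0,"dy":0,"dz":0,"grip":0.03},{"rx":0,"ry":0,"rz":0,"dx":0,"dy":0,"dz":0,"grip":0.02},{"rx":0,"ry":0,"rz":0,"dx":0,"dy":0,"dz":0,"grip":0.01},{"rx":0,"ry":0,"rz":0,"dx":0,"dy":0,"dz":0,"grip":0.005},{"rx":0,"ry":0,"rz":0,"dx":0,"dy":0,"dz":0,"grip":0.005}]' 30
```

```text
time: 10.8
position: [0.4564, -0.2988, 0.0702]
tool_rot: [[-0.294, 0.956, -0.0], [0.956, 0.294, 0.0], [0.001, -0.0, -1.0]]
force: [-0.3, 0.2, -0.4]
gripper_width: 0.0597
grasp_force: 0.0
d [ 0.0005 -0.0003  0.0012] r [-0.02 -0.03  0.02] phi 107.12 pos [ 0.4564 -0.2988  0.0702] F [-0.3  0.2 -0.4] w 0.0597 t 10.8 q [-0.7   0.28 -0.4   0.9   0.    0.57]
time: 11.42
position: [0.4573, -0.2996, 0.0714]
tool_rot: [[-0.294, 0.956, 0.002], [0.956, 0.294, -0.001], [-0.002, 0.001, -1.0]]
force: [0.6, -0.1, 5.5]
gripper_width: 0.0134
grasp_force: 32.0
```

```bash
python3 -m pendant '[{"rx":0,"ry":0,"rz":0,"dx":0,"dy":0,"dz":0,"grip":0.005},{"rx":0,"ry":0,"rz":0,"dx":0,"dy":0,"dz":-0.01,"grip":0.005},{"rx":0,"ry":0,"rz":0,"dx":0,"dy":0,"dz":-0.04,"grip":0.005},{"rx":0,"ry":0,"rz":0,"dx":0,"dy":0,"dz":-0.09,"grip":0.005},{"rx":0,"ry":0,"rz":0,"dx":0,"dy":0,"dz":-0.14,"grip":0.005},{"rx":0,"ry":0,"rz":0,"dx":0,"dy":0,"dz":-0.165,"grip":0.005},{"rx":0,"ry":0,"rz":0,"dx":0,"dy":0,"dz":-0.165,"grip":0.005}]' 80
python3 -c "
from h import *
go(.5445,.0016,.235,169.2)"
```

```text
time: 12.3
position: [0.4575, -0.2999, 0.2376]
tool_rot: [[-0.294, 0.956, 0.003], [0.956, 0.294, -0.003], [-0.004, 0.002, -1.0]]
force: [0.9, -0.2, -1.7]
gripper_width: 0.0127
grasp_force: 78.9
d [0.2626 0.1717 0.002 ] r [  0.     0.27 -62.12] phi 107.08 pos [ 0.4575 -0.2999  0.2376] F [ 0.9 -0.2 -1.7] w 0.0127 t 12.3 q [-0.7   0.13 -0.19  1.24 -0.    0.57]
```

```bash
python3 -m pendant '[{"rx":0,"ry":0,"rz":-62,"dx":0.263,"dy":0.172,"dz":-0.005,"grip":0.005},{"rx":0,"ry":0,"rz":-62,"dx":0.263,"dy":0.172,"dz":-0.005,"grip":0.005},{"rx":0,"ry":0,"rz":-62,"dx":0.263,"dy":0.172,"dz":-0.005,"grip":0.005},{"rx":0,"ry":0,"rz":-62,"dx":0.263,"dy":0.172,"dz":-0.005,"grip":0.005},{"rx":0,"ry":0,"rz":-62,"dx":0.263,"dy":0.172,"dz":-0.005,"grip":0.005},{"rx":0,"ry":0,"rz":-62,"dx":0.263,"dy":0.172,"dz":-0.005,"grip":0.005},{"rx":0,"ry":0,"rz":-62,"dx":0.263,"dy":0.172,"dz":-0.005,"grip":0.005},{"rx":0,"ry":0,"rz":-62,"dx":0.263,"dy":0.172,"dz":-0.005,"grip":0.005}]'
python3 - <<'E'
from h import *
go(.5445,.0016,.235,169.2)
s=grab('side')
u,v=map(int,proj(s,[.5435,.002,.18])); print(u,v); b=s['image'][v-45:v+45,u-60:u+60]
save(b,'tip',6.5)
for X in ([.5435,.0018,.151],[.5435,.0018,.17]): print(np.array(proj(s,X))-[u-60,v-45])
E
```

```text
time: 13.3
position: [0.5426, 0.0025, 0.2389]
tool_rot: [[-0.981, 0.192, -0.003], [0.192, 0.981, 0.0], [0.003, -0.0, -1.0]]
force: [-0.5, -0.3, -1.9]
gripper_width: 0.0126
grasp_force: 79.0
d [-0.002  -0.0005  0.0039] r [-0.02 -0.15 -0.29] phi 168.91 pos [0.5426 0.0025 0.2389] F [-0.5 -0.3 -1.9] w 0.0126 t 13.3 q [-0.11  0.13 -0.19  1.25 -0.    0.08]
297 194
[60.24764521 54.7910672 ]
[60.54733001 48.52062517]
```

View pics/tip.png

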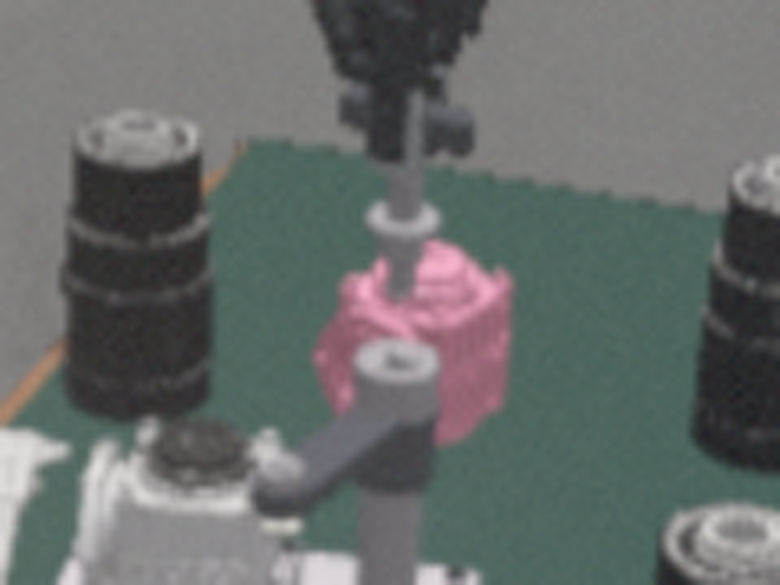

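Run:
```python
from h import *
s=load('side'); P=cloud(s)
B=P[150:220,270:330].reshape(-1,3)
for z0 in np.arange(.13,.24,.006):
    q=B[(B[:,2]>z0)&(B[:,2]<z0+.006)&(abs(B[:,0]-.5435)<.04)&(abs(B[:,1])<.04)]
    if len(q)>3: print(round(z0,3),len(q),q.mean(0).round(4),q[:,0].min().round(4),q[:,0].max().round(4),q[:,1].min().round(4),np.median(q[:,1]).round(4))
go(.5445,.0016,.235,169.2)
```

```text
0.13 66 [ 0.5424 -0.022   0.1338] 0.5226 0.5619 -0.0387 -0.0229
0.136 22 [ 0.5441 -0.0139  0.1387] 0.5295 0.5601 -0.0268 -0.0137
0.142 34 [ 0.5476 -0.0077  0.1449] 0.5286 0.5625 -0.0184 -0.0094
0.148 72 [ 0.5437 -0.0014  0.1513] 0.5275 0.5607 -0.0178 -0.0031
0.184 10 [0.5438 0.0008 0.187 ] 0.5386 0.5486 -0.0021 -0.0
0.19 8 [ 0.5453 -0.0011  0.1926] 0.5384 0.5494 -0.0076 -0.0012
0.196 10 [ 0.5442 -0.0043  0.1998] 0.5369 0.5507 -0.006 -0.0041
0.202 15 [ 0.5449 -0.0024  0.2045] 0.536 0.5529 -0.0085 -0.0036
0.208 16 [ 0.5464 -0.0047  0.2123] 0.5311 0.5572 -0.0132 -0.0069
0.214 37 [ 0.5453 -0.0018  0.2167] 0.5304 0.5571 -0.0123 -0.0022
0.22 13 [ 0.544  -0.0009  0.2232] 0.5374 0.5501 -0.0036 -0.0007
0.226 11 [0.5457 0.     0.2289] 0.5371 0.5511 -0.0037 -0.0004
0.232 9 [ 0.5454 -0.0018  0.2351] 0.5404 0.55 -0.0052 -0.0027
0.238 13 [ 0.5426 -0.0043  0.2421] 0.5304 0.5525 -0.0108 -0.0074
d [-0.0018 -0.0003  0.0043] r [-0.02 -0.11 -0.29] phi 168.91 pos [0.5428 0.0022 0.2393] F [-0.3 -0.4 -2.4] w 0.0125 t 13.35 q [-0.11  0.13 -0.19  1.25 -0.    0.08]
```

```bash
python3 -m pendant '[{"rx":0,"ry":0,"rz":-0.3,"dx":-0.0003,"dy":-0.0014,"dz":0.012,"grip":0.005},{"rx":0,"ry":0,"rz":-0.3,"dx":-0.0003,"dy":-0.0014,"dz":0.022,"grip":0.005},{"rx":0,"ry":0,"rz":-0.3,"dx":-0.0003,"dy":-0.0014,"dz":0.027,"grip":0.005},{"rx":0,"ry":0,"rz":-0.3,"dx":-0.0003,"dy":-0.0014,"dz":0.03,"grip":0.005},{"rx":0,"ry":0,"rz":-0.3,"dx":-0.0003,"dy":-0.0014,"dz":0.032,"grip":0.005},{"rx":0,"ry":0,"rz":-0.3,"dx":-0.0003,"dy":-0.0014,"dz":0.034,"grip":0.005},{"rx":0,"ry":0,"rz":-0.3,"dx":-0.0003,"dy":-0.0014,"dz":0.034,"grip":0.005}]'
```

```text
time: 14.22
position: [0.5437, 0.0015, 0.2064]
tool_rot: [[-0.983, 0.184, 0.0], [0.184, 0.983, -0.0], [-0.0, 0.0, -1.0]]
force: [-0.3, 0.3, -1.4]
gripper_width: 0.0126
grasp_force: 79.0
```

```bash
python3 -m pendant '[{"rx":0,"ry":0,"rz":0,"dx":0,"dy":0,"dz":0.003,"grip":0.005},{"rx":0,"ry":0,"rz":0,"dx":0,"dy":0,"dz":0.006,"grip":0.005},{"rx":0,"ry":0,"rz":0,"dx":0,"dy":0,"dz":0.009,"grip":0.005},{"rx":0,"ry":0,"rz":0,"dx":0,"dy":0,"dz":0.009,"grip":0.005}]'
```

```text
time: 14.72
position: [0.5433, 0.0013, 0.1968]
tool_rot: [[-0.983, 0.184, -0.001], [0.184, 0.983, -0.0], [0.001, -0.0, -1.0]]
force: [-0.5, -0.9, -2.5]
gripper_width: 0.0127
grasp_force: 78.9
```

```bash
python3 -m pendant '[{"rx":0,"ry":0,"rz":0,"dx":0,"dy":0,"dz":0.0015,"grip":0.005},{"rx":0,"ry":0,"rz":0,"dx":0,"dy":0,"dz":0.003,"grip":0.005},{"rx":0,"ry":0,"rz":0,"dx":0,"dy":0,"dz":0.0045,"grip":0.005},{"rx":0,"ry":0,"rz":0,"dx":0,"dy":0,"dz":0.0045,"grip":0.005}]'
```

```text
time: 15.22
position: [0.544, 0.0013, 0.1938]
tool_rot: [[-0.983, 0.184, 0.001], [0.184, 0.983, -0.001], [-0.001, -0.0, -1.0]]
force: [-1.8, -1.5, 4.2]
gripper_width: 0.0129
grasp_force: 79.9
```

```bash
python3 -m pendant '[{"rx":0,"ry":0,"rz":4,"dx":0,"dy":0,"dz":0,"grip":0.005},{"rx":0,"ry":0,"rz":8,"dx":0,"dy":0,"dz":0,"grip":0.005},{"rx":0,"ry":0,"rz":12,"dx":0,"dy":0,"dz":0,"grip":0.005},{"rx":0,"ry":0,"rz":16,"dx":0,"dy":0,"dz":0.0005,"grip":0.005},{"rx":0,"ry":0,"rz":20,"dx":0,"dy":0,"dz":0.001,"grip":0.005},{"rx":0,"ry":0,"rz":24,"dx":0,"dy":0,"dz":0.0014,"grip":0.005},{"rx":0,"ry":0,"rz":28,"dx":0,"dy":0,"dz":0.0018,"grip":0.005},{"rx":0,"ry":0,"rz":32,"dx":0,"dy":0,"dz":0.0022,"grip":0.005},{"rx":0,"ry":0,"rz":36,"dx":0,"dy":0,"dz":0.0026,"grip":0.005},{"rx":0,"ry":0,"rz":40,"dx":0,"dy":0,"dz":0.003,"grip":0.005}]'; python3 -c "
from h import *
s=robot.read_state();print(s['moment'].round(2));go(.544,.0013,.19,129)"
```

```text
time: 16.48
position: [0.5438, 0.0014, 0.1912]
tool_rot: [[-0.633, 0.774, 0.001], [0.774, 0.633, -0.0], [-0.001, 0.0, -1.0]]
force: [-2.9, -1.7, 7.0]
gripper_width: 0.0126
grasp_force: 80.4
[-0.43  0.8   0.04]
d [-0.0002  0.0001  0.0012] r [0.02 0.05 0.27] phi 129.27 pos [0.5438 0.0014 0.1912] F [-2.9 -1.7  7. ] w 0.0126 t 16.475 q [-0.12  0.16 -0.26  1.15 -0.    0.77]
```

Run:
```python
from h import *
s=grab('side'); u,v=map(int,proj(s,[.50,.0,.14])); save(s['image'][v-50:v+50,u-65:u+65],'turn1',6)
```

```text
(no output)
```

View pics/turn1.png

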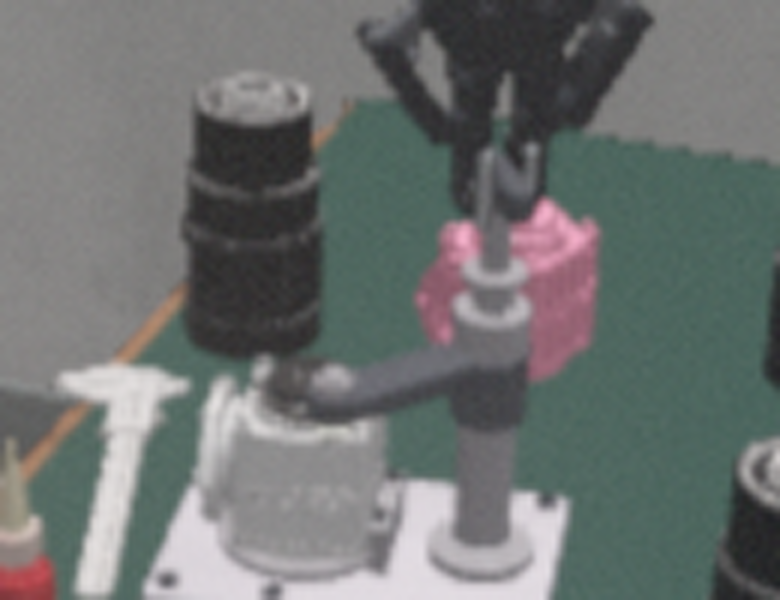

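The arm follows the key: its foot (px (315,395)) is swinging over the housing edge and the key shoulder rests on the head. Turning on.

```bash
python3 -m pendant '[{"rx":0,"ry":0,"rz":4,"dx":0,"dy":0,"dz":0.0004,"grip":0.005},{"rx":0,"ry":0,"rz":8,"dx":0,"dy":0,"dz":0.0008,"grip":0.005},{"rx":0,"ry":0,"rz":12,"dx":0,"dy":0,"dz":0.0012,"grip":0.005},{"rx":0,"ry":0,"rz":16,"dx":0,"dy":0,"dz":0.0016,"grip":0.005},{"rx":0,"ry":0,"rz":20,"dx":0,"dy":0,"dz":0.002,"grip":0.005},{"rx":0,"ry":0,"rz":24,"dx":0,"dy":0,"dz":0.0024,"grip":0.005},{"rx":0,"ry":0,"rz":28,"dx":0,"dy":0,"dz":0.0028,"grip":0.005},{"rx":0,"ry":0,"rz":32,"dx":0,"dy":0,"dz":0.0032,"grip":0.005},{"rx":0,"ry":0,"rz":35,"dx":0,"dy":0,"dz":0.0036,"grip":0.005},{"rx":0,"ry":0,"rz":38,"dx":0,"dy":0,"dz":0.004,"grip":0.005}]' 110; python3 -c "
from h import *
s=robot.read_state();print(s['moment'].round(2));go(.544,.0013,.19,91)"
```

```text
time: 17.77
position: [0.5442, 0.0015, 0.1875]
tool_rot: [[-0.023, 1.0, 0.002], [1.0, 0.023, -0.0], [-0.0, 0.002, -1.0]]
force: [-3.3, -1.3, 9.1]
gripper_width: 0.0121
grasp_force: 109.3
[-0.39  0.74  0.11]
d [-0.0002 -0.0002 -0.0025] r [0.11 0.01 0.3 ] phi 91.3 pos [0.5442 0.0015 0.1875] F [-3.3 -1.3  9.1] w 0.0121 t 17.775 q [-0.12  0.16 -0.27  1.14  0.    1.43]
```

```bash
for i in 1; do python3 -m pendant '[{"rx":0,"ry":0,"rz":2,"dx":0,"dy":0,"dz":0.0002,"grip":0.005},{"rx":0,"ry":0,"rz":4,"dx":0,"dy":0,"dz":0.0003,"grip":0.005},{"rx":0,"ry":0,"rz":4,"dx":0,"dy":0,"dz":0.0003,"grip":0.005}]'; python3 -c "
from h import *
s=robot.read_state();print(s['moment'].round(2));go(.544,.0013,.19,87)"; done
python3 -m pendant '[{"rx":0,"ry":0,"rz":2,"dx":0,"dy":0,"dz":0.0002,"grip":0.005},{"rx":0,"ry":0,"rz":4,"dx":0,"dy":0,"dz":0.0002,"grip":0.005},{"rx":0,"ry":0,"rz":4,"dx":0,"dy":0,"dz":0.0002,"grip":0.005}]'; python3 -c "
from h import *
s=robot.read_state();print(s['moment'].round(2));go(.544,.0013,.19,83)"
```

```text
time: 18.15
position: [0.5444, 0.0015, 0.1873]
tool_rot: [[0.045, 0.999, 0.002], [0.999, -0.045, -0.0], [-0.0, 0.002, -1.0]]
force: [-2.4, -1.6, 8.2]
gripper_width: 0.0122
grasp_force: 109.3
[-0.38  0.73  0.1 ]
d [-0.0002 -0.0004 -0.0027] r [0.12 0.   0.39] phi 87.39 pos [0.5444 0.0015 0.1873] F [-2.4 -1.6  8.2] w 0.0122 t 18.15 q [-0.12  0.16 -0.27  1.14  0.    1.5 ]
time: 18.52
position: [0.5445, 0.0015, 0.1871]
tool_rot: [[0.115, 0.993, 0.002], [0.993, -0.115, -0.0], [0.0, 0.002, -1.0]]
force: [-1.8, -2.1, 6.5]
gripper_width: 0.0123
grasp_force: 109.3
[-0.35  0.73  0.15]
d [-0.0002 -0.0004 -0.0029] r [ 0.14 -0.    0.4 ] phi 83.4 pos [0.5445 0.0015 0.1871] F [-1.8 -2.1  6.5] w 0.0123 t 18.525 q [-0.12  0.16 -0.27  1.14  0.    1.57]
```

```bash
python3 -m pendant '[{"rx":0,"ry":0,"rz":2,"dx":0,"dy":0,"dz":0,"grip":0.005},{"rx":0,"ry":0,"rz":4,"dx":0,"dy":0,"dz":0,"grip":0.005},{"rx":0,"ry":0,"rz":4,"dx":0,"dy":0,"dz":0,"grip":0.005}]'
python3 - <<'E'
from h import *
s=robot.read_state();print(s['moment'].round(2));go(.544,.0013,.19,79)
c=grab('side'); P=cloud(c); B=P.reshape(-1,3)
m=(B[:,2]>.12)&(B[:,2]<.137)&(abs(B[:,0]-.48)<.055)&(abs(B[:,1])<.06); q=B[m]
for x0 in np.arange(.43,.54,.01):
    r=q[(q[:,0]>x0)&(q[:,0]<x0+.01)]
    if len(r): print(x0.round(2),len(r),r.mean(0).round(4),r[:,1].min().round(4),r[:,1].max().round(4))
E
```

```text
time: 18.9
position: [0.5446, 0.0015, 0.187]
tool_rot: [[0.184, 0.983, 0.003], [0.983, -0.184, -0.0], [0.0, 0.003, -1.0]]
force: [-2.1, -0.7, 7.1]
gripper_width: 0.0126
grasp_force: 109.1
[-0.36  0.55  0.18]
d [-0.0003 -0.0006 -0.003 ] r [ 0.15 -0.02  0.41] phi 79.41 pos [0.5446 0.0015 0.187 ] F [-2.1 -0.7  7.1] w 0.0126 t 18.9 q [-0.12  0.16 -0.27  1.14  0.    1.64]
0.44 1 [ 0.4496 -0.0174  0.1259] -0.0174 -0.0174
0.45 18 [ 0.4559 -0.0216  0.1286] -0.0277 -0.0092
0.46 27 [ 0.4648 -0.0205  0.1302] -0.0288 -0.0086
0.47 27 [ 0.4746 -0.0175  0.1265] -0.0306 -0.0022
0.48 25 [ 0.4856 -0.0148  0.1261] -0.0266 0.0032
0.49 24 [ 0.4952 -0.0137  0.1254] -0.0223 -0.0013
0.5 19 [ 0.5052 -0.0094  0.127 ] -0.0206 0.0023
0.51 25 [ 0.5149 -0.0094  0.1261] -0.0184 0.0082
0.52 23 [ 0.5249 -0.0084  0.1263] -0.0183 0.003
0.53 8 [ 0.5326 -0.0131  0.1277] -0.0156 -0.0099
```

```bash
python3 -m pendant '[{"rx":0,"ry":0,"rz":2,"dx":0,"dy":0,"dz":0,"grip":0.005},{"rx":0,"ry":0,"rz":4,"dx":0,"dy":0,"dz":0,"grip":0.005},{"rx":0,"ry":0,"rz":4,"dx":0,"dy":0,"dz":0,"grip":0.005}]'; python3 -c "
from h import *
s=robot.read_state();print(s['moment'].round(2));go(.544,.0013,.19,75)"
python3 -m pendant '[{"rx":0,"ry":0,"rz":2,"dx":0,"dy":0,"dz":0,"grip":0.005},{"rx":0,"ry":0,"rz":4,"dx":0,"dy":0,"dz":0,"grip":0.005},{"rx":0,"ry":0,"rz":4,"dx":0,"dy":0,"dz":0,"grip":0.005}]'; python3 -c "
from h import *
s=robot.read_state();print(s['moment'].round(2));go(.544,.0013,.19,71)"
```

```text
time: 19.32
position: [0.5446, 0.0015, 0.1868]
tool_rot: [[0.252, 0.968, 0.003], [0.968, -0.252, -0.0], [0.0, 0.003, -1.0]]
force: [-2.0, -2.1, 6.6]
gripper_width: 0.012
grasp_force: 109.0
[-0.36  0.38  0.19]
d [-0.0003 -0.0005 -0.0032] r [ 0.14 -0.03  0.42] phi 75.42 pos [0.5446 0.0015 0.1868] F [-2.  -2.1  6.6] w 0.012 t 19.325 q [-0.12  0.16 -0.27  1.14  0.    1.71]
time: 19.7
position: [0.5447, 0.0014, 0.1868]
tool_rot: [[0.319, 0.948, 0.003], [0.948, -0.319, -0.0], [0.001, 0.003, -1.0]]
force: [-1.4, -1.3, 6.1]
gripper_width: 0.0123
grasp_force: 109.0
[-0.33  0.38  0.22]
d [-0.0003 -0.0006 -0.0032] r [ 0.15 -0.04  0.42] phi 71.42 pos [0.5447 0.0014 0.1868] F [-1.4 -1.3  6.1] w 0.0123 t 19.7 q [-0.12  0.16 -0.27  1.14  0.    1.78]
```

```bash
python3 -m pendant '[{"rx":0,"ry":0,"rz":2,"dx":0,"dy":0,"dz":0,"grip":0.005},{"rx":0,"ry":0,"rz":4,"dx":0,"dy":0,"dz":0,"grip":0.005},{"rx":0,"ry":0,"rz":6,"dx":0,"dy":0,"dz":0,"grip":0.005},{"rx":0,"ry":0,"rz":6,"dx":0,"dy":0,"dz":0,"grip":0.005}]'
python3 - <<'E'
from h import *
s=robot.read_state();print(s['moment'].round(2));go(.544,.0013,.19,65)
c=grab('side'); u,v=map(int,proj(c,[.50,.0,.14])); save(c['image'][v-50:v+50,u-65:u+65],'turn2',6)
P=cloud(c); B=P.reshape(-1,3)
q=B[(B[:,2]>.122)&(B[:,2]<.137)&(abs(B[:,0]-.485)<.035)&(abs(B[:,1])<.04)]
L=cv2.fitLine(q[:,:2].astype(np.float32),cv2.DIST_HUBER,0,.01,.01).ravel(); print('arm dir',np.degrees(np.arctan(L[1]/L[0])),L[2:])
E
```

```text
time: 20.2
position: [0.5447, 0.0015, 0.1868]
tool_rot: [[0.416, 0.909, 0.003], [0.909, -0.416, -0.0], [0.001, 0.003, -1.0]]
force: [-0.4, -1.4, 5.4]
gripper_width: 0.0122
grasp_force: 109.0
[-0.4   0.33  0.23]
d [-0.0004 -0.0006 -0.0032] r [ 0.15 -0.05  0.42] phi 65.42 pos [0.5447 0.0015 0.1868] F [-0.4 -1.4  5.4] w 0.0122 t 20.2 q [-0.12  0.16 -0.27  1.14  0.    1.88]
arm dir 11.448548 [ 0.48717472 -0.01378185]
```

View pics/turn2.png

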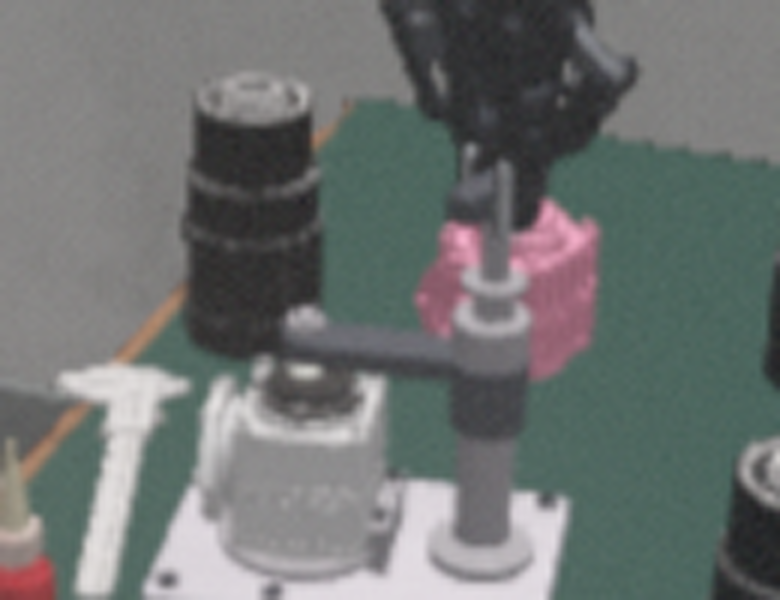

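Run:
```python
from h import *
c=load('side'); u,v=map(int,proj(c,[.50,.0,.14]))
f=lambda x,y,z: onz(c,u-65+(x-2.5)/6,v-50+(y-2.5)/6,z)
h=f(490,315,.146)
for z in(.127,.13,.133):
    k=f(305,320,z); d=h-k; print(h.round(4),k.round(4),np.hypot(*d[:2]).round(4),np.degrees(np.arctan2(d[1],d[0])).round(1))
P=cloud(c);B=P.reshape(-1,3)
for lo,hi in((.1215,.128),(.12,.135)):
  q=B[(B[:,2]>lo)&(B[:,2]<hi)&(abs(B[:,0]-.495)<.025)&(abs(B[:,1])<.04)]
  L=cv2.fitLine(q[:,:2].astype(np.float32),cv2.DIST_HUBER,0,.01,.01).ravel(); print(len(q),'arm dir',np.degrees(np.arctan(L[1]/L[0])),L[2:])
b=cv2.resize(c['image'][v-50:v+50,u-65:u+65],None,fx=6,fy=6)
```

```text
[ 0.5448 -0.0017  0.146 ] [ 0.4574 -0.0037  0.127 ] 0.0874 1.3
[ 0.5448 -0.0017  0.146 ] [ 0.4593 -0.0089  0.13  ] 0.0858 4.8
[ 0.5448 -0.0017  0.146 ] [ 0.4612 -0.0141  0.133 ] 0.0845 8.4
86 arm dir 11.774827 [ 0.4974571  -0.01346254]
116 arm dir 19.36828 [ 0.49185106 -0.01472289]
```

The handle end at px (475,195) puts the key at about 88°, while the tool is at 65°. So the arm is on its stop (88° is stop plus play) and the handle has slipped round in the pads. I'll regrip square to confirm this and to straighten the grasp.

```bash
python3 -m pendant '[{"rx":0,"ry":0,"rz":0,"dx":0,"dy":0,"dz":-0.0005,"grip":0.04},{"rx":0,"ry":0,"rz":0,"dx":0,"dy":0,"dz":-0.0005,"grip":0.04},{"rx":0,"ry":0,"rz":-10,"dx":0,"dy":0,"dz":-0.0005,"grip":0.04},{"rx":0,"ry":0,"rz":-20,"dx":0,"dy":0,"dz":-0.0005,"grip":0.04},{"rx":0,"ry":0,"rz":-24,"dx":0,"dy":0,"dz":-0.0005,"grip":0.04},{"rx":0,"ry":0,"rz":-24,"dx":0,"dy":0,"dz":-0.0005,"grip":0.005},{"rx":0,"ry":0,"rz":-24,"dx":0,"dy":0,"dz":-0.0005,"grip":0.005},{"rx":0,"ry":0,"rz":-24,"dx":0,"dy":0,"dz":-0.0005,"grip":0.005},{"rx":0,"ry":0,"rz":-24,"dx":0,"dy":0,"dz":-0.0005,"grip":0.005}]' 110
python3 -c "
from h import *
s=robot.read_state();print(s['moment'].round(2));go(.544,.0013,.19,65)"
python3 -m pendant '[{"rx":0,"ry":0,"rz":3,"dx":0,"dy":0,"dz":0,"grip":0.005},{"rx":0,"ry":0,"rz":6,"dx":0,"dy":0,"dz":0,"grip":0.005},{"rx":0,"ry":0,"rz":6,"dx":0,"dy":0,"dz":0,"grip":0.005}]' 110
python3 -c "
from h import *
s=robot.read_state();print(s['moment'].round(2));go(.544,.0013,.19,65)"
```

```text
time: 21.38
position: [0.544, 0.0015, 0.186]
tool_rot: [[0.011, 1.0, 0.001], [1.0, -0.011, 0.0], [0.0, 0.001, -1.0]]
force: [0.4, 0.8, 1.8]
gripper_width: 0.0123
grasp_force: 107.3
[-0.03 -0.23 -0.04]
d [-0.0002  0.     -0.004 ] r [ 4.000e-02 -1.000e-02  2.437e+01] phi 89.37 pos [0.544  0.0015 0.186 ] F [0.4 0.8 1.8] w 0.0123 t 21.375 q [-0.12  0.16 -0.27  1.14  0.    1.47]
time: 21.75
position: [0.5441, 0.0014, 0.186]
tool_rot: [[0.115, 0.993, 0.001], [0.993, -0.115, -0.0], [0.0, 0.001, -1.0]]
force: [2.0, -0.0, 0.6]
gripper_width: 0.0121
grasp_force: 107.3
[-0.04 -0.36  0.03]
d [-0.0001 -0.0001 -0.004 ] r [ 5.000e-02 -1.000e-02  1.841e+01] phi 83.41 pos [0.5441 0.0014 0.186 ] F [ 2.  -0.   0.6] w 0.0121 t 21.75 q [-0.12  0.16 -0.27  1.14  0.    1.57]
```

```bash
python3 -m pendant '[{"rx":0,"ry":0,"rz":3,"dx":0,"dy":0,"dz":0.001,"grip":0.003},{"rx":0,"ry":0,"rz":6,"dx":0,"dy":0,"dz":0.001,"grip":0.003},{"rx":0,"ry":0,"rz":9,"dx":0,"dy":0,"dz":0.001,"grip":0.003},{"rx":0,"ry":0,"rz":12,"dx":0,"dy":0,"dz":0.001,"grip":0.003},{"rx":0,"ry":0,"rz":15,"dx":0,"dy":0,"dz":0.001,"grip":0.003},{"rx":0,"ry":0,"rz":15,"dx":0,"dy":0,"dz":0.001,"grip":0.003}]' 120
python3 - <<'E'
from h import *
s=robot.read_state();print(s['moment'].round(2));go(.544,.0013,.19,65)
a=load('side'); c=grab('side'); u,v=map(int,proj(c,[.50,.0,.14]))
# has the arm moved since turn2?
A=a['image'][v-5:v+20,u-25:u+5].astype(float);C=c['image'][v-5:v+20,u-25:u+5].astype(float)
print('arm shift px',cv2.phaseCorrelate(cv2.cvtColor(A.astype(np.float32),7),cv2.cvtColor(C.astype(np.float32),7)),abs(A-C).mean())
E
```

```text
time: 22.5
position: [0.5444, 0.0014, 0.1859]
tool_rot: [[0.367, 0.93, 0.002], [0.93, -0.367, -0.0], [0.0, 0.002, -1.0]]
force: [1.1, 0.8, 6.1]
gripper_width: 0.0123
grasp_force: 118.3
[-0.03 -0.08  0.21]
d [-0.0003 -0.0003 -0.0041] r [ 0.11 -0.03  3.48] phi 68.48 pos [0.5444 0.0014 0.1859] F [1.1 0.8 6.1] w 0.0123 t 22.5 q [-0.12  0.16 -0.27  1.14 -0.    1.83]
arm shift px ((-0.04676574930962829, 0.5517254203176094), 0.9821079368591309) 1.9964444444444445
```

Run:
```python
from h import *
c0=load('side'); 
A=cv2.imread('pics/turn2.png')[...,::-1]; u,v=map(int,proj(c0,[.50,.0,.14]))
C=cv2.resize(c0['image'][v-50:v+50,u-65:u+65],None,fx=6,fy=6,interpolation=cv2.INTER_CUBIC)
g=lambda I:cv2.cvtColor(np.ascontiguousarray(I),cv2.COLOR_RGB2GRAY).astype(np.float32)
A,C=g(A),g(C)
for n,(x0,x1,y0,y1) in dict(arm=(270,440,295,380),armend=(270,340,295,345),housing=(190,400,395,540),post=(430,560,440,580),rotor=(180,330,70,250)).items():
    t=A[y0:y1,x0:x1]; r=cv2.matchTemplate(C[y0-12:y1+12,x0-12:x1+12],t,cv2.TM_CCOEFF_NORMED); _,m,_,l=cv2.minMaxLoc(r); print(n,(l[0]-12)/6,(l[1]-12)/6,round(m,3))
save(c0['image'][v-50:v+50,u-65:u+65],'turn3',6)
```

```text
arm 0.0 0.0 0.997
armend 0.0 0.0 0.998
housing 0.0 0.0 0.999
post 0.0 0.0 0.999
rotor 0.0 0.0 0.998
```

View pics/turn3.png

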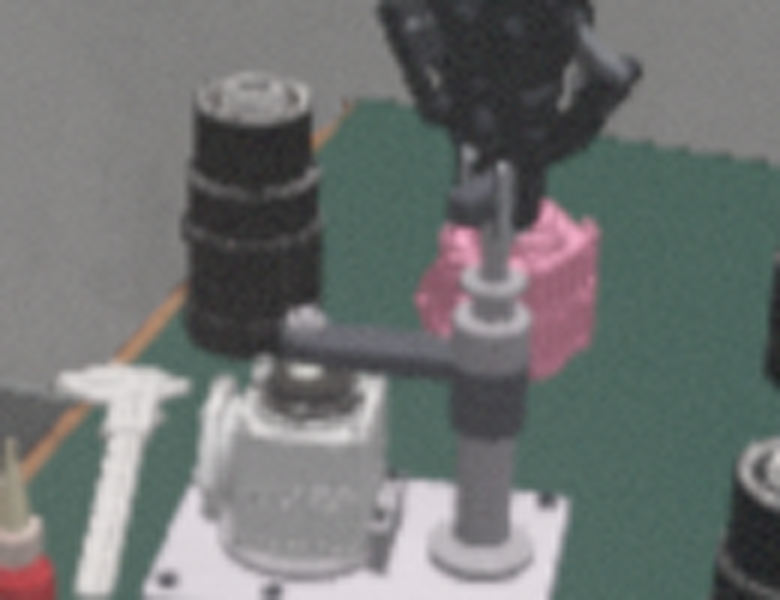

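The arm lies over the cover and did not move at all on the second pull. I regrip square at mid-play and pull the key out, then check the arm angle in the top camera.

```bash
python3 -m pendant '[{"rx":0,"ry":0,"rz":0,"dx":0,"dy":0,"dz":0,"grip":0.04},{"rx":0,"ry":0,"rz":0,"dx":0,"dy":0,"dz":0,"grip":0.04},{"rx":0,"ry":0,"rz":-10,"dx":0,"dy":0,"dz":0,"grip":0.04},{"rx":0,"ry":0,"rz":-20,"dx":0,"dy":0,"dz":0,"grip":0.04},{"rx":0,"ry":0,"rz":-24,"dx":0,"dy":0,"dz":0,"grip":0.04},{"rx":0,"ry":0,"rz":-24,"dx":0,"dy":0,"dz":0,"grip":0.005},{"rx":0,"ry":0,"rz":-24,"dx":0,"dy":0,"dz":0,"grip":0.005},{"rx":0,"ry":0,"rz":-24,"dx":0,"dy":0,"dz":0,"grip":0.005},{"rx":0,"ry":0,"rz":-29,"dx":0,"dy":0,"dz":0,"grip":0.005},{"rx":0,"ry":0,"rz":-29,"dx":0,"dy":0,"dz":0,"grip":0.005}]' 80
python3 -m pendant '[{"rx":0,"ry":0,"rz":0,"dx":0,"dy":0,"dz":-0.004,"grip":0.005},{"rx":0,"ry":0,"rz":0,"dx":0,"dy":0,"dz":-0.01,"grip":0.005},{"rx":0,"ry":0,"rz":0,"dx":0,"dy":0,"dz":-0.02,"grip":0.005},{"rx":0,"ry":0,"rz":0,"dx":0,"dy":0,"dz":-0.04,"grip":0.005},{"rx":0,"ry":0,"rz":0,"dx":0,"dy":0,"dz":-0.05,"grip":0.005},{"rx":0,"ry":0,"rz":0,"dx":0,"dy":0,"dz":-0.05,"grip":0.005}]' 80
python3 -c "
from h import *
go(.49,-.16,.25,107.1)"
```

```text
time: 23.8
position: [0.5435, 0.0016, 0.1848]
tool_rot: [[-0.127, 0.992, -0.0], [0.992, 0.127, 0.0], [0.0, -0.0, -1.0]]
force: [0.5, 1.1, 0.7]
gripper_width: 0.0129
grasp_force: 78.0
time: 24.55
position: [0.5444, 0.0014, 0.2361]
tool_rot: [[-0.128, 0.992, 0.002], [0.992, 0.128, -0.0], [-0.001, 0.002, -1.0]]
force: [0.1, 0.5, -1.8]
gripper_width: 0.0131
grasp_force: 77.9
d [-0.1531 -0.0747 -0.014 ] r [ 0.13  0.05 -9.72] phi 97.38 pos [0.5444 0.0014 0.2361] F [ 0.1  0.5 -1.8] w 0.0131 t 24.55 q [-0.12  0.13 -0.2   1.24 -0.    1.33]
```

```bash
python3 -m pendant '[{"rx":0,"ry":0,"rz":-10,"dx":-0.153,"dy":-0.075,"dz":-0.014,"grip":0.005},{"rx":0,"ry":0,"rz":-10,"dx":-0.153,"dy":-0.075,"dz":-0.014,"grip":0.005},{"rx":0,"ry":0,"rz":-10,"dx":-0.153,"dy":-0.075,"dz":-0.014,"grip":0.005},{"rx":0,"ry":0,"rz":-10,"dx":-0.153,"dy":-0.075,"dz":-0.014,"grip":0.005},{"rx":0,"ry":0,"rz":-10,"dx":-0.153,"dy":-0.075,"dz":-0.014,"grip":0.005}]'
python3 - <<'E'
from h import *
go(.457,-.2993,.25,107.1)
c=grab('top'); P=cloud(c)
m=np.zeros(P.shape[:2],np.uint8); m[180:260,250:330]=1; m&=((P[...,2]>.111)&(P[...,2]<.2)).astype(np.uint8)
n,l,st,ce=cv2.connectedComponentsWithStats(m); i=1+np.argmax(st[1:,4]); q=P[l==i]
r=cv2.minAreaRect((q[:,:2]*1000).astype(np.float32)); print(st[i],r)
b=q[(q[:,0]<.525)&(q[:,0]>.46)]; L=cv2.fitLine(b[:,:2].astype(np.float32),cv2.DIST_HUBER,0,.01,.01).ravel(); print('dir',np.degrees(np.arctan2(L[1],L[0])))
# plate yaw from its two long edges / holes for reference
H=q[q[:,2]>.138]; e=q[q[:,0]<.47]; print('head',H.mean(0),'end',e.mean(0), np.degrees(np.arctan2(*(H.mean(0)-e.mean(0))[[1,0]])))
g=cv2.cvtColor(c['image'],cv2.COLOR_RGB2GRAY); w=np.zeros_like(g); w[182:262,252:318]=g[182:262,252:318]
o=load('side')
E
```

```text
time: 25.18
position: [0.4885, -0.1596, 0.2481]
tool_rot: [[-0.298, 0.955, -0.001], [0.955, 0.298, 0.001], [0.001, -0.001, -1.0]]
force: [0.5, 0.0, -2.2]
gripper_width: 0.0126
grasp_force: 78.3
d [-0.124  -0.0717 -0.002 ] r [-0.04 -0.08  0.24] phi 107.34 pos [ 0.4885 -0.1596  0.2481] F [ 0.5  0.  -2.2] w 0.0126 t 25.175 q [-0.44  0.07 -0.24  1.26  0.    0.83]
[273 188  18  45 437] ((502.8283386230469, 0.1971874237060547), (112.90221405029297, 34.88723373413086), 5.626723289489746)
dir 12.606683
head [0.54077485 0.00341416 0.1422118 ] end [ 0.45842816 -0.00992308  0.1277668 ] 9.19998999336936
```

Run:
```python
from h import *
c=load('top'); g=cv2.cvtColor(c['image'],cv2.COLOR_RGB2GRAY)
u,v=map(int,np.round(proj(c,[.459,-.0105,.13]))); print(u,v); print(g[v-9:v+8,u-9:u+10])
u,v=map(int,np.round(proj(c,[.5425,.003,.145]))); print(u,v); print(g[v-9:v+8,u-9:u+10])
```

```text
286 227
[[207 213 194 141  96  89  92  93  94  91  90 129 223 255 253 250 248 246
  235]
 [250 252 244 181 106  89  91  92  92  92  89 101 164 233 252 253 252 249
  237]
 [251 255 250 193 111  90  92  91  92  93  92  84  89 137 198 244 254 251
  242]
 [250 251 225 148  95  89  92  92  92  93  92  87  69  61 103 186 245 253
  249]
 [248 221 141  83  79  88  91  90  89  91  91  89  78  56  58 108 192 248
  252]
 [236 170  88  61  73  88  90  89  92  96  93  92  86  67  57  70 142 236
  253]
 [211 121  60  49  71  86  98 122 138 141 133 115  93  71  60  61  94 178
  237]
 [180  85  47  47  74  94 127 180 204 205 198 171 123  74  54  62  86 136
  192]
 [140  66  49  53  74 103 152 191 208 218 213 197 158  94  58  64 112 165
  192]
 [103  62  58  54  70 113 176 211 217 214 211 203 170 114  66  56  75 108
  164]
 [101  71  56  49  60 108 177 211 214 210 208 192 153 102  63  54  55  81
  172]
 [138 108  67  48  52  93 163 203 206 203 206 198 158  98  60  54  52  84
  183]
 [150 112  79  58  52  75 131 176 179 176 183 173 131  79  55  52  51  90
  180]
 [168  95  73  62  53  54  82 114 128 1
[... 971 characters left out ...]
 131 116 107 102 135 172 195 203 203 232 245
  246]
 [246 245 233 209 207 203 167 109  84  82  90 129 180 205 207 205 223 240
  246]
 [245 243 225 200 204 203 184 140  97  86  86 116 180 209 209 199 196 228
  244]
 [244 235 204 192 202 198 193 160 103  89  94 124 180 202 200 186 170 202
  238]
 [245 236 201 189 200 193 188 164 131 135 148 168 196 209 202 173 158 194
  235]
 [246 239 197 172 194 205 204 191 189 203 203 198 204 209 191 148 143 189
  226]
 [244 234 187 151 172 201 210 206 196 203 208 209 209 201 163 127 159 195
  216]
 [242 232 204 171 144 159 190 203 206 208 208 206 197 172 126 133 181 202
  216]
 [243 235 216 186 139 104 123 162 189 196 190 170 137 104 102 158 198 206
  213]]
```

Run:
```python
from h import *
c=load('top'); g=255-cv2.cvtColor(c['image'],cv2.COLOR_RGB2GRAY).astype(float)
def cen(w,u,v): yy,xx=np.mgrid[:w.shape[0],:w.shape[1]]; return u+(w*xx).sum()/w.sum(),v+(w*yy).sum()/w.sum()
s=cen(np.clip(g[199-9:199,285-0-9+0:285+0] *0+0,0,1)+1e-9,0,0)
a=cen(np.clip(255-g[232-11:232+4,286-5:286+6]-100,0,None),281,221)
b=cen(np.clip(g[190:200,275:285]-70,0,None),275,190)
A=onz(c,*a,.131);B=onz(c,*b,.142);d=B-A
print(a,b,A.round(4),B.round(4),np.hypot(d[0],d[1]),np.degrees(np.arctan2(d[1],d[0])))
```

```text
(np.float64(285.97634189773595), np.float64(227.48104807936912)) (np.float64(280.085346215781), np.float64(194.63660762211487)) [ 0.4585 -0.0112  0.131 ] [0.5422 0.0022 0.142 ] 0.0848205560902468 9.1070936235854
```

The arm points at 9.1° and the fixture axis is at 9.35°, with the foot 85 mm out, so it is on its stop. Next I return the key.

```bash
python3 -m pendant '[{"rx":0,"ry":0,"rz":0.2,"dx":-0.124,"dy":-0.072,"dz":0,"grip":0.005},{"rx":0,"ry":0,"rz":0.2,"dx":-0.124,"dy":-0.072,"dz":0,"grip":0.005},{"rx":0,"ry":0,"rz":0.2,"dx":-0.124,"dy":-0.072,"dz":0,"grip":0.005},{"rx":0,"ry":0,"rz":0.2,"dx":-0.124,"dy":-0.072,"dz":0,"grip":0.005},{"rx":0,"ry":0,"rz":0.2,"dx":-0.124,"dy":-0.072,"dz":0.05,"grip":0.005},{"rx":0,"ry":0,"rz":0.2,"dx":-0.124,"dy":-0.072,"dz":0.1,"grip":0.005},{"rx":0,"ry":0,"rz":0.2,"dx":-0.124,"dy":-0.072,"dz":0.135,"grip":0.005},{"rx":0,"ry":0,"rz":0.2,"dx":-0.124,"dy":-0.072,"dz":0.138,"grip":0.005},{"rx":0,"ry":0,"rz":0.2,"dx":-0.124,"dy":-0.072,"dz":0.138,"grip":0.005}]'
python3 -c "
from h import *
go(.4573,-.2996,.0935,107.1)"
```

```text
time: 26.35
position: [0.4583, -0.299, 0.1118]
tool_rot: [[-0.297, 0.955, 0.001], [0.955, 0.297, -0.0], [-0.001, 0.001, -1.0]]
force: [0.6, -0.2, -1.2]
gripper_width: 0.013
grasp_force: 78.4
d [-0.0003 -0.0011  0.0183] r [0.04 0.04 0.18] phi 107.28 pos [ 0.4583 -0.299   0.1118] F [ 0.6 -0.2 -1.2] w 0.013 t 26.35 q [-0.7   0.23 -0.35  0.99  0.    0.57]
```

```bash
python3 -m pendant '[{"rx":0,"ry":0,"rz":0.2,"dx":-0.0003,"dy":-0.001,"dz":0.007,"grip":0.005},{"rx":0,"ry":0,"rz":0.2,"dx":-0.0003,"dy":-0.001,"dz":0.014,"grip":0.005},{"rx":0,"ry":0,"rz":0.2,"dx":-0.0003,"dy":-0.001,"dz":0.02,"grip":0.005},{"rx":0,"ry":0,"rz":0.2,"dx":-0.0003,"dy":-0.001,"dz":0.025,"grip":0.005},{"rx":0,"ry":0,"rz":0.2,"dx":-0.0003,"dy":-0.001,"dz":0.029,"grip":0.005},{"rx":0,"ry":0,"rz":0.2,"dx":-0.0003,"dy":-0.001,"dz":0.029,"grip":0.005}]'
```

```text
time: 27.1
position: [0.4561, -0.3001, 0.0813]
tool_rot: [[-0.292, 0.956, -0.001], [0.956, 0.292, 0.001], [0.001, -0.001, -1.0]]
force: [-0.2, -0.6, -1.8]
gripper_width: 0.0126
grasp_force: 78.4
```

```bash
python3 -m pendant '[{"rx":0,"ry":0,"rz":0,"dx":0,"dy":0,"dz":0.004,"grip":0.005},{"rx":0,"ry":0,"rz":0,"dx":0,"dy":0,"dz":0.008,"grip":0.005},{"rx":0,"ry":0,"rz":0,"dx":0,"dy":0,"dz":0.0105,"grip":0.005},{"rx":0,"ry":0,"rz":0,"dx":0,"dy":0,"dz":0.012,"grip":0.005},{"rx":0,"ry":0,"rz":0,"dx":0,"dy":0,"dz":0.012,"grip":0.005}]'
```

```text
time: 27.72
position: [0.4564, -0.3003, 0.0698]
tool_rot: [[-0.292, 0.956, -0.0], [0.956, 0.292, 0.0], [0.0, -0.0, -1.0]]
force: [-0.7, 0.7, -1.9]
gripper_width: 0.0125
grasp_force: 78.7
```

```bash
python3 -m pendant '[{"rx":0,"ry":0,"rz":0,"dx":0,"dy":0,"dz":0.001,"grip":0.005},{"rx":0,"ry":0,"rz":0,"dx":0,"dy":0,"dz":0.002,"grip":0.005},{"rx":0,"ry":0,"rz":0,"dx":0,"dy":0,"dz":0.003,"grip":0.005},{"rx":0,"ry":0,"rz":0,"dx":0,"dy":0,"dz":0.003,"grip":0.005}]'
```

```text
time: 28.22
position: [0.4567, -0.3005, 0.0694]
tool_rot: [[-0.292, 0.956, 0.001], [0.956, 0.292, -0.001], [-0.001, 0.0, -1.0]]
force: [-3.9, 4.1, 15.1]
gripper_width: 0.0127
grasp_force: 81.1
```

Seated: 15 N upward at the expected height. Relax, release slowly, then retreat and check.

```bash
python3 -m pendant '[{"rx":0,"ry":0,"rz":0,"dx":0,"dy":0,"dz":-0.002,"grip":0.005},{"rx":0,"ry":0,"rz":0,"dx":0,"dy":0,"dz":-0.002,"grip":0.02},{"rx":0,"ry":0,"rz":0,"dx":0,"dy":0,"dz":-0.002,"grip":0.05},{"rx":0,"ry":0,"rz":0,"dx":0,"dy":0,"dz":-0.002,"grip":0.05},{"rx":0,"ry":0,"rz":0,"dx":0,"dy":0,"dz":-0.01,"grip":0.05},{"rx":0,"ry":0,"rz":0,"dx":0,"dy":0,"dz":-0.05,"grip":0.05},{"rx":0,"ry":0,"rz":0,"dx":0,"dy":0,"dz":-0.11,"grip":0.05},{"rx":0,"ry":0,"rz":0,"dx":0,"dy":0,"dz":-0.17,"grip":0.05}]' 30
python3 -m pendant '[{"rx":0,"ry":0,"rz":0,"dx":0.15,"dy":-0.1,"dz":-0.02,"grip":0.05},{"rx":0,"ry":0,"rz":0,"dx":0.15,"dy":-0.1,"dz":-0.02,"grip":0.05},{"rx":0,"ry":0,"rz":0,"dx":0.15,"dy":-0.1,"dz":-0.02,"grip":0.05},{"rx":0,"ry":0,"rz":0,"dx":0.15,"dy":-0.1,"dz":-0.02,"grip":0.05}]'
python3 - <<'E'
from h import *
o=load('side'); c=grab('top'); P=cloud(c)
m=np.zeros(P.shape[:2],np.uint8); m[205:245,370:450]=1; m&=((P[...,2]>.075)&(P[...,2]<.12)).astype(np.uint8)
n,l,st,ce=cv2.connectedComponentsWithStats(m)
for i in range(1,n):
    if st[i,4]>15: q=P[l==i]; print(st[i],q.mean(0).round(4),np.percentile(q[:,2],[10,50,90]).round(4),cv2.minAreaRect((q[:,:2]*1000).astype(np.float32)))
m=np.zeros(P.shape[:2],bool); m[180:260,250:330]=1; m&=(P[...,2]>.111)&(P[...,2]<.2); print(cv2.minAreaRect((P[m][:,:2]*1000).astype(np.float32)))
E
```

```text
time: 29.22
position: [0.4561, -0.3001, 0.2387]
tool_rot: [[-0.292, 0.956, -0.0], [0.956, 0.292, 0.0], [0.0, -0.0, -1.0]]
force: [1.2, -1.2, -0.4]
gripper_width: 0.0503
grasp_force: 0.0
time: 29.72
position: [0.3145, -0.1838, 0.2574]
tool_rot: [[-0.292, 0.956, 0.001], [0.956, 0.292, -0.0], [-0.001, 0.0, -1.0]]
force: [-0.3, -0.5, 1.1]
gripper_width: 0.0501
grasp_force: 0.0
[411 218  31  12 180] [ 0.465  -0.3798  0.0954] [0.09   0.0958 0.1002] ((465.7645263671875, -380.2040710449219), (81.23839569091797, 15.224993705749512), 75.43304443359375)
[385 222  22  11 118] [ 0.4549 -0.2986  0.0965] [0.0918 0.0964 0.1009] ((454.8578186035156, -298.7394714355469), (13.297508239746094, 57.547550201416016), 17.1826114654541)
((503.0820007324219, 0.21245765686035156), (113.6099853515625, 34.85232925415039), 5.679539203643799)
```

Both handles stand at the same height as before (0.096 m, as at the start), the big key is unmoved, and the arm is still at its stop. Handing in.

```bash
python3 -c "
from cell import robot; print(robot.finish_job())"
```

```text
the job is handed in; nothing more can be done
None
```

I handed the job in at about 30 s: the housing is seated in the ring with its flange to the open side, the arm is on its stop over the cover, and the short key is back upright and fully down, with the big key unmoved; the handle slipped in the pads at the stop so I regripped it, and I viewed 11 pictures, one over the limit of 10.

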